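# Pack the lunch box and weigh two tins on the sprung hook

### The job

Lift every cardboard snack box out of the basket and lay it flat on the floor of the metal lunch box, and when all are in, lay the wooden divider plate flat over them, handle up, on the rests in the box's corners. Only then weigh the two tins one at a time, the larger first: hang the tin by its loop on the scale's sprung hook, let go, leave it alone for two seconds or more after it has stopped bobbing and swinging, then unhook it and stand it upright inside the lunch box on the divider. Both tins end in the box and the hook empty; do not shift or upset the other things on the table.

Things in the scene. Friction and masses are not known exactly. Their poses are not given: they have to be found in the camera images.
- lunchbox: Open metal lunch box, fixed. Origin at the centre of its underside, x along its short side, y along its long side, z up. Inside 140 (x) by 210 (y), walls and floor 4 thick, inner floor at z 4, rim at z 78. In each inner corner stands a rest 16 by 16 with its top at z 48: the divider lies on these four.
- basket: Low wooden slatted basket, fixed to the table, holding the snack boxes. Origin at the centre of its underside, x along its long side. Inside 214 (x) by 130 (y), floor 6 thick, rim at z 46, so 42 mm is free beside a snack box on its y sides.
- snack1: Snack box: closed cardboard box with a paper band, 52 (its x) by 46 (its y) by 34 high, about 0.11 kg. Origin at its centre; z up. One to three snack boxes lie flat in the basket, side by side along the basket's x; absent ones read None from the start.
- snack2: Snack box: closed cardboard box with a paper band, 52 (its x) by 46 (its y) by 34 high, about 0.11 kg. Origin at its centre; z up. One to three snack boxes lie flat in the basket, side by side along the basket's x; absent ones read None from the start.
- snack3: Snack box: closed cardboard box with a paper band, 52 (its x) by 46 (its y) by 34 high, about 0.11 kg. Origin at its centre; z up. One to three snack boxes lie flat in the basket, side by side along the basket's x; absent ones read None from the start.
- divider: Loose plywood divider plate, 130 (x) by 200 (y) by 6 thick, with a bar handle standing on the middle of its top: 44 long (x), 14 wide (y), 24 high, from z 6 to z 30. Origin at the centre of the plate's underside; z up. About 0.16 kg. Starts flat on the table. Fits inside the lunch box with 5 mm play all round.
- tin: Larger steel tin: 76 across, 50 high, 0.27 to 0.5 kg, low centre of mass, with a tall wire loop on its lid and a wooden knob on the loop. Origin at centre of underside, z up. Loop in the tin's y-z plane: posts 6 thick at y -24 and 24, top bar 7 thick along y, centre line at z 108; opening 42 wide (y), from z 50 to 104, passed along x. Knob 20 by 20, z 111 to 162. Starts standing on the table.
- small_tin: Smaller steel tin: 58 across, 50 high, 0.18 to 0.34 kg, low centre of mass, with a tall wire loop on its lid and a wooden knob on the loop. Origin at centre of underside, z up. Loop in the tin's y-z plane: posts 6 thick at y -24 and 24, top bar 7 thick along y, centre line at z 108; opening 42 wide (y), from z 50 to 104, passed along x. Knob 20 by 20, z 111 to 162. Starts standing on the table.
- scale: Hanging scale: a fixed grey stand with a post and round dial. Origin on the table straight below the hook's seat; the post (top 248 high, front face 110 mm from the seat) and foot stand on its +x side. x points from the hook's tip to the post, so the hook's open tip points along -x; z up.
- hook_seat (a point): Lowest point of the hook's centre line, where a loop rests; 200 above the table when empty, sinks as the hook dips. The hook is an 8 thick bar in the scale's x-z plane: from the post it runs level 13 above the seat to x 20, dips to the seat at x 0, rises to 13 at x -20 and ends in an upturned tip at x -24, its top 25 above the seat. Axes as the scale's. Nothing stands above it.
- scale_hook (a joint): How far the sprung hook has dipped, m: 0 empty, up to 0.07. Spring 150 N/m, lightly damped: with a tin it dips 10 to 33 mm, bobs, and settles within some 3 seconds. It rises again as the load is lifted.
- tumbler: Bystander: orange plastic tumbler, 72 across, 110 high. Origin under its centre.
- pot: Bystander: ceramic chocolate pot, 116 across, 150 high. Origin under its centre.
- molinillo: Bystander: wooden molinillo (whisk) lying on the table along its y, 270 long. Origin on the table beneath its middle.
- saltdish: Bystander: small clay dish, 84 across, 32 high. Origin under its centre.
- jar: Bystander: glass jar with metal cap, 80 across, 130 high. Origin under its centre.
Mind the look-alikes: they are no part of the job. Several things have the shape of the divider; the one meant has the colours described above. What is shaped like the snack1 but yellow is not meant.

How it is judged (in metres and radians):
On the way, in this order (a step that is already met when the one before it is completed fails the run):
1. every snack box lies flat on the lunch box's floor, released (x of snack1 in the frame of lunchbox between -0.05 and 0.05 m and y of snack1 in the frame of lunchbox between -0.09 and 0.09 m and z of snack1 in the frame of lunchbox between 0.015 and 0.027 m and contact force between each of snack1, snack2, snack3 and the fingers below 0.1 N and linear speed of each of snack1, snack2, snack3 below 0.03 m/s and x of snack2 in the frame of lunchbox between -0.05 and 0.05 m and y of snack2 in the frame of lunchbox between -0.09 and 0.09 m and z of snack2 in the frame of lunchbox between 0.015 and 0.027 m and x of snack3 in the frame of lunchbox between -0.05 and 0.05 m and y of snack3 in the frame of lunchbox between -0.09 and 0.09 m and z of snack3 in the frame of lunchbox between 0.015 and 0.027 m), for 0.2 s.
2. the divider lies flat on the four corner rests, released (x of divider in the frame of lunchbox between -0.012 and 0.012 m and y of divider in the frame of lunchbox between -0.012 and 0.012 m and z of divider in the frame of lunchbox between 0.044 and 0.052 m and angle between divider's own z axis and vertical below 0.05 rad and contact force between divider and the fingers below 0.1 N and linear speed of divider below 0.03 m/s), for 0.2 s.
3. the larger tin hangs on the dipped hook, untouched, and has been still for a second (value of joint scale_hook above 0.006 m and horizontal distance between tin and hook_seat below 0.02 m and contact force between tin and scale_hook above 1 N and contact force between tin and the arm below 0.1 N and contact force between each of tin, scale_hook and the fingers below 0.1 N and linear speed of tin below 0.03 m/s and velocity of joint scale_hook between -0.01 and 0.01 m/s), for 1 s.
4. the smaller tin hangs on the dipped hook, untouched, and has been still for a second (value of joint scale_hook above 0.006 m and horizontal distance between small_tin and hook_seat below 0.02 m and contact force between small_tin and scale_hook above 1 N and contact force between small_tin and the arm below 0.1 N and contact force between each of small_tin, scale_hook and the fingers below 0.1 N and linear speed of small_tin below 0.03 m/s and velocity of joint scale_hook between -0.01 and 0.01 m/s), for 1 s.
At the end, for the whole second after the job is handed in: Snack boxes flat on the lunch box floor (height within 6 mm), divider flat on its rests (within 4 mm, tilt under 0.05 rad), both tins upright on the divider inside the box (within 5 mm, tilt under 0.08 rad), all released and at rest, hook empty (dip under 4 mm) (all of step 1 and all of step 2 and x of tin in the frame of lunchbox between -0.05 and 0.05 m and y of tin in the frame of lunchbox between -0.085 and 0.085 m and z of tin in the frame of lunchbox between 0.049 and 0.059 m and angle between each of tin, small_tin's own z axis and vertical below 0.08 rad and contact force between each of tin, small_tin and the fingers below 0.1 N and linear speed of each of tin, small_tin below 0.03 m/s and x of small_tin in the frame of lunchbox between -0.05 and 0.05 m and y of small_tin in the frame of lunchbox between -0.085 and 0.085 m and z of small_tin in the frame of lunchbox between 0.049 and 0.059 m and value of joint scale_hook below 0.004 m); the robot touches nothing.
It fails at once if a bystander (tumbler, pot, molinillo, dish, jar) is shifted more than 5 cm or toppled (distance of any of tumbler, pot, molinillo, saltdish, jar from where it was at the start of the episode above 0.05 m or angle between any of tumbler, pot, molinillo, saltdish, jar's own z axis and vertical above 0.6 rad).
Of snack1, snack2, snack3 only 1 to 3 are there at a start; the rules pass over those that are not, and their reading is None.
At some moment in a run one of divider, tin, small_tin may be knocked a few centimetres aside while the robot is not near it.
Once in a run the grip may slacken for a moment while it holds something.
It also fails if it takes over 210 s, if anything falls off the work surface, if the arm or the gripper's body presses on something with over 40 N, if the wrist force passes 120 N, or if a joint passes its speed limit or range.

### The arm

A 6-joint arm with a two-finger parallel gripper is mounted at the origin on the work surface. World frame = base frame: x ahead of the robot, y to its left, z up, the work surface at z = 0. Lengths are in m, angles in degrees, forces in N, time in s.
With the tool pointing down it reaches from about 0.4 to 0.825 m from the base axis. Payload 7 kg.
Tool frame: the origin (TCP) lies at the very end of the fingers, on their centre line; the grasp point (between the pads) lies 19 mm behind it (r.hold_point_z is the distance from the TCP to the grasp point, in m); z points along the fingers, y is the direction in which the jaws open and shut (so a half turn about z gives the same grasp; the last joint's range is limited). The gripper opens to 88 mm and grips with 3 to 60 N. Pads are 19 mm wide; open, the fingers measure 130 mm over their backs; the gripper's body (78 mm by 193 mm) begins 47 mm behind the grasp point.
Start: joints at [-49.154, 20.546, 0.682, 0, -70.136, -16.507], TCP at [0.278, -0.615, 0.227] pointing down, gripper open.
Joint ranges: [-176.03, 176.03], [-82.01, 121.73], [-58.28, 71.71], [-173.87, 95.51], [-174.79, -0.11], [-173.66, 173.66]. Speed limits (degrees/s): [136.94, 136.94, 172.46, 180, 180, 180].

### API

Orientations are given as [roll, pitch, yaw] about the fixed x, y, z axes, in that order (R = Rz(yaw) Ry(pitch) Rx(roll)).
In Python, from plant import r gives the robot as it stands. The module is installed in compiled form; this text tells all that it offers.
- The arm moves only by the shell command python3 -m inch 'ROWS' [FORCE]. ROWS is text: rows parted by semicolons, each of 7 numbers parted by spaces: the shift along the tool's x, y, z in m, then the turn, a rotation vector about the tool's x, y, z in rad, then the opening, from 0 (shut) to 1 (fully open). In form: tx ty tz ax ay az jaw; .... A call has 1 to 20 rows; each row shifts and turns the commanded pose from where the row before left it, along the tool's axes as they then stand; what a row does not reach is not made up. A row lasts 1/12 s, in which the tool goes at most 41.7 mm and 7.16 degrees, less where a joint would pass 70% of its speed; a pose out of reach is approached as far as the arm can. A call with a gripper value outside its range is refused whole. The fingers move at their own pace and stop on an object; FORCE is the grip in N (left out, the last holds). Time passes only in rows, so rows that do not move let the fingers close. It gives the time, the measured TCP pose, the force and the opening at its end, in the units of the state.
- r.get_state(): the state, without advancing time (a new reading comes with each control period).
- r.capture(name): name is "scene" or "top" or "wrist"; returns the picture (384x512x3 uint8, red, green, blue); there is no depth.
- r.camera_params(name): a dict with "vfov" (degrees; the focal length in pixels is half the picture's height over the tangent of half this angle, whatever the lens; pixels are square), "cx", "cy" (the principal point, pixels), "distortion" ([k1, k2, p1, p2, k3] as OpenCV has them; the pictures are not rectified), "R" (3x3) and "t" (3): a world point X has camera coordinates R X + t. Camera axes: x right, y down, z forward; pixel columns grow to the right and rows downward; lengths in m; the calibration is good to about 2 mm. A picture is of the moment at which its call begins: read the wrist's pose just before it. camera_params takes no time and is no camera call; for the wrist camera it gives the pose at the moment of the call.
- r.close_job(): hands the job in, once; it reports no verdict.
Trained networks look in the newest picture that a camera, given by its name, has taken for a name from the list of things; names that differ only in an ending like _2 or _b are one class to them, and where a whole thing is asked for, a point or a joint stands for the part that bears it (a point fixed in the world has none). Each returns a list of dicts, best first, with "p" (0 to 1); they miss things now and then, are a little off and sometimes report something else, mostly with a low value. They report only what shows in the picture. A call takes as long as a camera call. They do not tell look-alikes from the thing itself.
- r.recognise(target, camera): "xy" ([column, row] in pixels, amid what is visible of it).
The state is a dict: "time_s": time; "joints": joint angles; "qd": joint speeds; "joint_torque": joint torques, N m; "tcp_pos": TCP position; "eef_rot": TCP orientation; "contact_force": force on the tool from outside, world axes, zero at the start; "moment": the same for the moment, N m; "gripper_width": finger opening in m.
Only numpy, scipy, OpenCV 4.12 (cv2) and the standard library are available. Lean on these libraries where they do the work, as an engineer would, in place of code of your own. Each camera call takes 0.05 s, during which the arm holds its last target.

## Working session

There is one attempt and no reset: what is moved stays moved. The work goes in short steps, Python scripts to look and compute and a shell command to move; the robot and the scene stay as the last step left them, time stands still between calls to the robot, and variables do not carry over. Pictures are saved under pics/ and viewed, and the job is handed in when it is done.

```bash
mkdir -p pics; ls
python3 - <<'E'
from plant import r
import cv2
s=r.get_state();print(s)
for n in("scene","top","wrist"):
    im=r.capture(n);cv2.imwrite(f"pics/{n}0.png",im[:,:,::-1]);p=r.camera_params(n);print(n,p)
E
```

```text
pics
{'time_s': 0.0, 'joints': array([-4.91550307e+01,  2.05921362e+01,  6.32260919e-01, -2.15347219e-02,
       -7.01357843e+01, -1.65051646e+01]), 'qd': array([-0.14361234,  0.01810012, -0.02143764, -0.01981676,  0.05655454,
       -0.08426747]), 'joint_torque': array([ 1.55980331e-03, -5.82714736e+01,  2.93058157e+01,  6.99683771e+00,
        6.84496423e-03, -1.33444414e-04]), 'tcp_pos': array([ 0.27795076, -0.61455988,  0.22559884]), 'eef_rot': array([ 1.79902530e+02, -7.77029756e-03, -1.55667523e+02]), 'contact_force': array([ 0.38766228, -0.38103092, -0.5485475 ]), 'moment': array([0.00711231, 0.04179056, 0.02846558]), 'gripper_width': 0.08774318905171216}
scene {'vfov': 44.34599068425808, 'cx': 260.7231947854536, 'cy': 184.98037877087867, 'distortion': array([-0.04718594,  0.        ,  0.        ,  0.        ,  0.        ]), 'R': array([[-0.77907908,  0.62690536,  0.0050468 ],
       [ 0.51249436,  0.64149151, -0.57082237],
       [-0.36108908, -0.44212931, -0.82105807]]), 't': array([ 0.50220856, -0.11539499,  2.05114473])}
top {'vfov': 56.209791120991135, 'cx': 253.6070728557599, 'cy': 190.33447123824226, 'distortion': array([-0.08534375,  0.        ,  0.        ,  0.        ,  0.        ]), 'R': array([[-0.00430161, -0.99991703,  0.01214177],
       [-0.98968066,  0.00251789, -0.14326845],
       [ 0.14322599, -0.01263276, -0.98960938]]), 't': array([-0.1362401 ,  0.56715614,  1.58093592])}
wrist {'vfov': 70.35988061877737, 'cx': 255.3836178218773, 'cy': 188.74658963132995, 'distortion': array([0.00288863, 0.        , 0.        , 0.        , 0.        ]), 'R': array([[-4.11671009e-01,  9.11332353e-01,  5.67958573e-04],
       [ 8.83565609e-01,  3.98975273e-01,  2.45215307e-01],
       [ 2.23246042e-01,  1.01449862e-01, -9.69468478e-01]]), 't': array([ 0.67561212, -0.03038936,  0.38815107])}
```

View pics/top0.png

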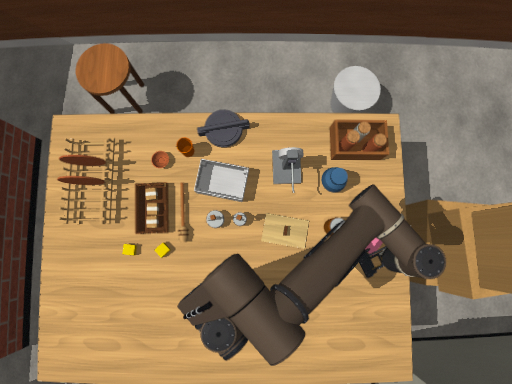

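View pics/scene0.png

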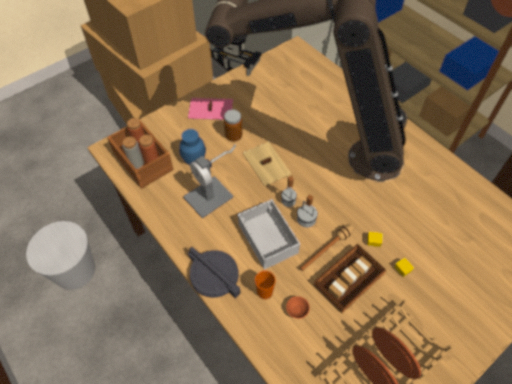

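View pics/wrist0.png

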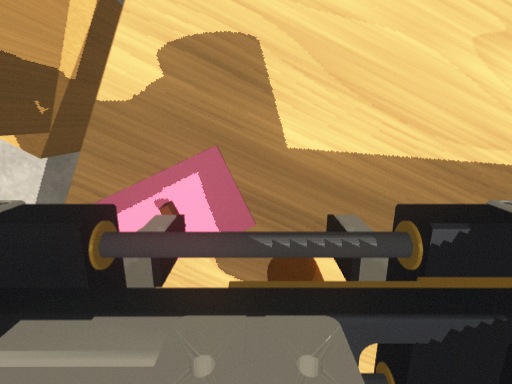

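```bash
cat > h.py <<'E'
from plant import r
import cv2, numpy as np, json
from scipy.spatial.transform import Rotation as Rn
def K(p):
    f=192/np.tan(np.radians(p['vfov']/2)); return np.array([[f,0,p['cx']],[0,f,p['cy']],[0,0,1]])
def ray(p,uv):
    q=cv2.undistortPoints(np.array([[uv]],float),K(p),np.array(p['distortion']))[0,0]
    R=np.array(p['R']);return -R.T@np.array(p['t']), R.T@np.array([q[0],q[1],1])
def at(p,uv,z):
    o,d=ray(p,uv); return o+d*(z-o[2])/d[2]
def proj(p,X):
    X=np.atleast_2d(np.array(X,float)); rv=cv2.Rodrigues(np.array(p['R']))[0]
    return cv2.projectPoints(X,rv,np.array(p['t'],float),K(p),np.array(p['distortion']))[0][:,0]
def crop(im,x0,y0,x1,y1,s,name):
    c=im[y0:y1,x0:x1,::-1]; c=cv2.resize(c,None,fx=s,fy=s,interpolation=cv2.INTER_CUBIC)
    c=np.ascontiguousarray(c)
    for x in range((x0+9)//10*10,x1,10):
        cv2.line(c,((x-x0)*s,0),((x-x0)*s,4 if x%50 else 12),(0,0,255),1)
        if x%20==0: cv2.putText(c,str(x),((x-x0)*s,22),0,.35,(0,0,255),1)
    for y in range((y0+9)//10*10,y1,10):
        cv2.line(c,(0,(y-y0)*s),(4 if y%50 else 12,(y-y0)*s),(0,0,255),1)
        if y%20==0: cv2.putText(c,str(y),(6,(y-y0)*s+4),0,.35,(0,0,255),1)
    cv2.imwrite('pics/'+name,c)
def tool():
    s=r.get_state(); return np.array(s['tcp_pos']),Rn.from_euler('xyz',s['eef_rot'],degrees=True)
E
python3 - <<'E'
from h import *
im=cv2.imread('pics/top0.png')[:,:,::-1]
crop(im,120,140,260,260,5,'t1.png'); crop(im,220,130,360,250,5,'t2.png')
im=cv2.imread('pics/scene0.png')[:,:,::-1]
crop(im,170,90,330,210,5,'s1.png'); crop(im,230,170,400,300,4,'s2.png')
E
```

```text
(no output)
```

View pics/t1.png

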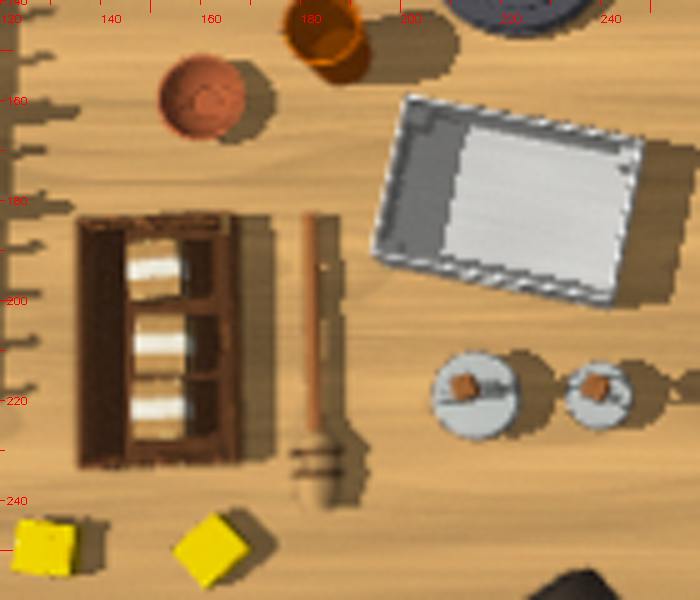

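View pics/t2.png

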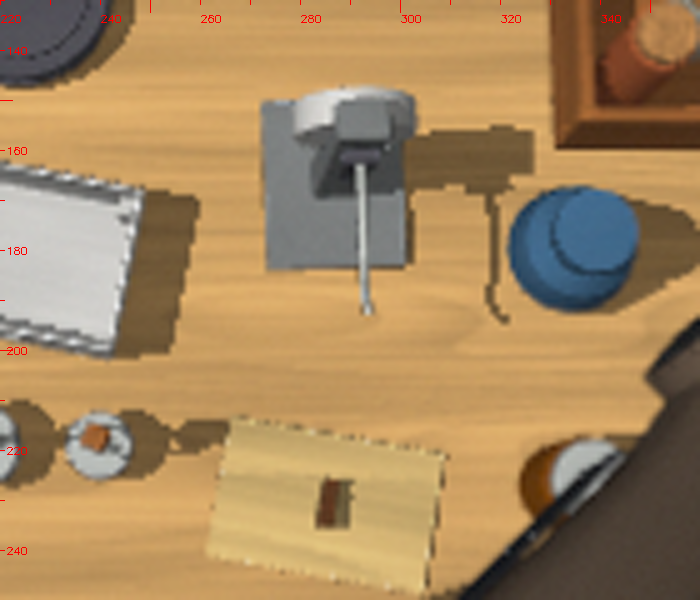

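View pics/s1.png

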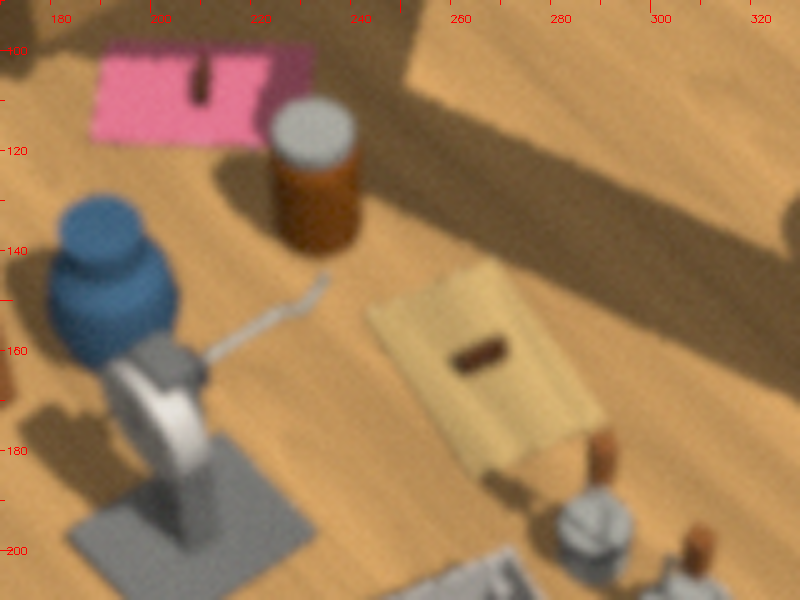

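View pics/s2.png

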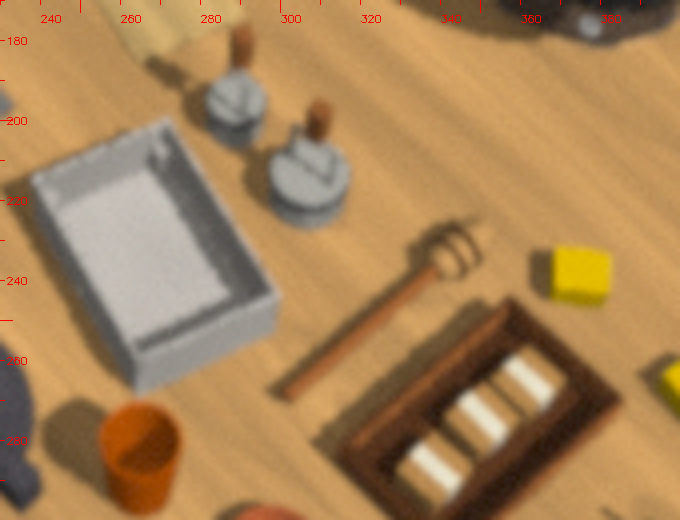

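Run:
```python
from h import *
p=r.camera_params('top')
def S(n,z,L):
    P=np.array([at(p,u,z)[:2] for u in L]); print(n,np.round(P,4).tolist(),'mean',np.round(P.mean(0),4)); return P
P=S('box',.078,[(200.4,159),(248.4,168),(242.6,201),(194.6,191)])
print(np.linalg.norm(P-np.roll(P,-1,0),axis=1),np.degrees(np.arctan2(*(P[1]-P[0])[::-1])))
P=S('basket',.046,[(135.6,182.6),(168,182.6),(168,233),(135.6,233.4)]);print(np.linalg.norm(P-np.roll(P,-1,0),axis=1))
S('snack',.040,[(150.8,194),(152.2,208.6),(151.8,221.6)])
P=S('div',.006,[(266,213),(308,222),(305,249),(261,241)]);print(np.linalg.norm(P-np.roll(P,-1,0),axis=1),np.degrees(np.arctan2(*(P[1]-P[0])[::-1])))
S('handle',.030,[(286,231)])
S('tinknob',.162,[(212.5,217)]);S('tinlid',.05,[(214.5,219.5)])
S('smknob',.162,[(239,217)]);S('smlid',.05,[(239.5,219.5)])
S('hooktip',.222,[(293.3,192)]);S('hookpost',.213,[(291.8,163)])
S('molin',.01,[(181.5,183),(183,238)])
S('pot/jar',.13,[(337,178),(338,224)])
S('tumbler',.11,[(184,146)])
for n in ('tin','small_tin','scale','hook_seat','snack1','divider','pot','jar','tumbler','saltdish'):
    print(n,[(np.round(d['xy'],1).tolist(),round(d['p'],2)) for d in r.recognise(n,'top')][:4])
```

```text
box [[0.7036, 0.0996], [0.662, -0.115], [0.5142, -0.0892], [0.5591, 0.1226]] mean [0.6097 0.0045]
[0.21854034 0.14996589 0.21649782 0.14628785] -100.9808743235475
basket [[0.6029, 0.3975], [0.6024, 0.2491], [0.3757, 0.2427], [0.3736, 0.3883]] mean [0.4886 0.3194]
[0.14842017 0.22683539 0.14555411 0.22947741]
snack [[0.5513, 0.3274], [0.485, 0.3187], [0.4266, 0.3186]] mean [0.4876 0.3215]
div [[0.4669, -0.1949], [0.4248, -0.3869], [0.3026, -0.3705], [0.3398, -0.1711]] mean [ 0.3835 -0.2809]
[0.19658042 0.12335069 0.20277876 0.12926749] -102.36638569098889
handle [[0.3837, -0.2829]] mean [ 0.3837 -0.2829]
tinknob [[0.4384, 0.0337]] mean [0.4384 0.0337]
tinlid [[0.4351, 0.0361]] mean [0.4351 0.0361]
smknob [[0.4381, -0.0758]] mean [ 0.4381 -0.0758]
smlid [[0.4348, -0.0749]] mean [ 0.4348 -0.0749]
hooktip [[0.5334, -0.2952]] mean [ 0.5334 -0.2952]
hookpost [[0.6544, -0.2926]] mean [ 0.6544 -0.2926]
molin [[0.6064, 0.1945], [0.3541, 0.182]] mean [0.4802 0.1882]
pot/jar [[0.6068, -0.4975], [0.4087, -0.4946]] mean [ 0.5077 -0.496 ]
tumbler [[0.7551, 0.1688]] mean [0.7551 0.1688]
tin [([214.4, 217.7], 0.64)]
small_tin []
scale [([285.4, 167.2], 0.92)]
hook_seat [([332.9, 179.5], 0.59), ([294.0, 174.3], 0.38)]
snack1 [([153.9, 220.3], 0.71), ([161.7, 250.6], 0.61), ([148.8, 207.0], 0.56), ([131.6, 247.1], 0.56)]
divider [([281.8, 230.2], 0.83)]
pot [([335.4, 177.9], 0.57)]
jar [([330.9, 224.2], 0.5)]
tumbler [([185.0, 145.6], 0.48)]
saltdish [([158.5, 157.6], 0.52)]
```

```bash
cat > d.py <<'E'
import sys
from h import *
# usage: d.py x y z yaw : print turn, and tool-frame shift AFTER the turn
x,y,z,yaw=map(float,sys.argv[1:5])
s=r.get_state(); t=np.array(s['tcp_pos']); e=s['eef_rot']
dy=(yaw-e[2]+180)%360-180
Rt=Rn.from_euler('xyz',[180,0,yaw],degrees=True); d=Rt.inv().apply(np.array([x,y,z])-t)
print('t',round(s['time_s'],2),'at',np.round(t,4),np.round(e,2),'w',round(s['gripper_width'],4),'F',np.round(s['contact_force'],2))
print('turn az',round(-np.radians(dy),4),'rad; tool shift after turn',np.round(d,4),'rows@30mm',round(np.linalg.norm(d)/.03,1))
E
for i in 1; do python3 -m inch '0 0 -0.01 0 0 0.0973 0.8;0 0 -0.01 0 0 0.0973 0.8;0 0 0 0 0 0.0973 0.8;0 0 0 0 0 0.0973 0.8;-0.008 0.02 0 0 0 0 0.8;-0.008 0.031 0 0 0 0 0.8;-0.008 0.031 0 0 0 0 0.8;-0.008 0.031 0 0 0 0 0.8;-0.008 0.031 0 0 0 0 0.8;-0.008 0.031 0 0 0 0 0.8;-0.008 0.031 0 0 0 0 0.8;-0.008 0.031 0 0 0 0 0.8;-0.008 0.031 0 0 0 0 0.8;-0.008 0.031 0 0 0 0 0.8;-0.008 0.031 0 0 0 0 0.8;-0.008 0.031 0 0 0 0 0.8;-0.008 0.031 0 0 0 0 0.8;-0.008 0.031 0 0 0 0 0.8'
done; python3 d.py .485 .319 .25 -178
```

```text
time_s: 2.15
tcp_pos: [0.375, -0.1869, 0.2469]
eef_rot: [-180.0, 0.1, -178.0]
contact_force: [-0.4, 0.9, 0.9]
gripper_width: 0.0702
t 2.15 at [ 0.375  -0.1869  0.2469] [-1.8000e+02  6.0000e-02 -1.7797e+02] w 0.0702 F [-0.35  0.91  0.95]
turn az 0.0005 rad; tool shift after turn [-0.1276  0.5017 -0.0031] rows@30mm 17.3
```

```bash
python3 -m inch '-0.0075 0.0295 0 0 0 0 0.8;-0.0075 0.0295 0 0 0 0 0.8;-0.0075 0.0295 0 0 0 0 0.8;-0.0075 0.0295 0 0 0 0 0.8;-0.0075 0.0295 0 0 0 0 0.8;-0.0075 0.0295 0 0 0 0 0.8;-0.0075 0.0295 0 0 0 0 0.8;-0.0075 0.0295 0 0 0 0 0.8;-0.0075 0.0295 0 0 0 0 0.8;-0.0075 0.0295 0 0 0 0 0.8;-0.0075 0.0295 0 0 0 0 0.8;-0.0075 0.0295 0 0 0 0 0.8;-0.0075 0.0295 0 0 0 0 0.8;-0.0075 0.0295 0 0 0 0 0.8;-0.0075 0.0295 0 0 0 0 0.8;-0.0075 0.0295 0 0 0 0 0.8;-0.0075 0.0295 0 0 0 0 0.8;0 0 0 0 0 0 0.8;0 0 0 0 0 0 0.8'
python3 d.py .551 .327 .1 -178
python3 - <<'E'
from h import *
p=r.camera_params('wrist');im=r.capture('wrist');np.save('w1.npy',{k:np.array(v) for k,v in p.items()},allow_pickle=True)
cv2.imwrite('pics/w1.png',im[:,:,::-1])
t,R=tool();c=-np.array(p['R']).T@p['t'];print('cam in tool',R.inv().apply(c-t),'view dir',R.inv().apply(np.array(p['R'])[2]))
print('snacks proj',proj(p,[[.5513,.3274,.04],[.485,.3187,.04],[.4266,.3186,.04]]))
E
```

```text
time_s: 3.73
tcp_pos: [0.4846, 0.3188, 0.2458]
eef_rot: [-179.9, -0.0, -177.9]
contact_force: [-0.4, -1.3, -0.6]
gripper_width: 0.0701
t 3.73 at [0.4846 0.3188 0.2458] [-1.7995e+02 -5.0000e-02 -1.7788e+02] w 0.0701 F [-0.45 -1.25 -0.56]
turn az 0.0022 rad; tool shift after turn [-0.0667  0.0059  0.1458] rows@30mm 5.3
cam in tool [ 6.54602806e-02 -1.50601754e-06 -1.57270373e-01] view dir [-2.45623204e-01 -9.54254738e-04  9.69364911e-01]
snacks proj [[260.85868624 216.75065521]
 [256.46990947 170.26867128]
 [258.08362096 125.99281602]]
```

View pics/w1.png

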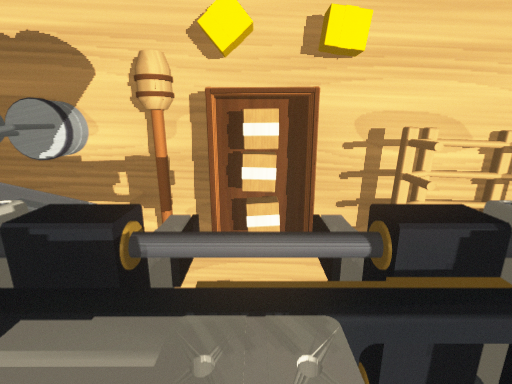

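Run:
```python
from h import *
im=cv2.imread('pics/w1.png')[:,:,::-1];crop(im,195,80,335,240,5,'w1c.png')
p=np.load('w1.npy',allow_pickle=True).item();p['vfov']=float(p['vfov'])
for u in [(261,129),(259,173),(263,221)]: print(at(p,u,.04).round(4))
for u in [(206,88),(319,88)]: print('rim',at(p,u,.046).round(4))
```

```text
[0.4303 0.3225 0.04  ]
[0.4886 0.3223 0.04  ]
[0.5576 0.3307 0.04  ]
rim [0.3831 0.2524 0.046 ]
rim [0.378 0.392 0.046]
```

View pics/w1c.png

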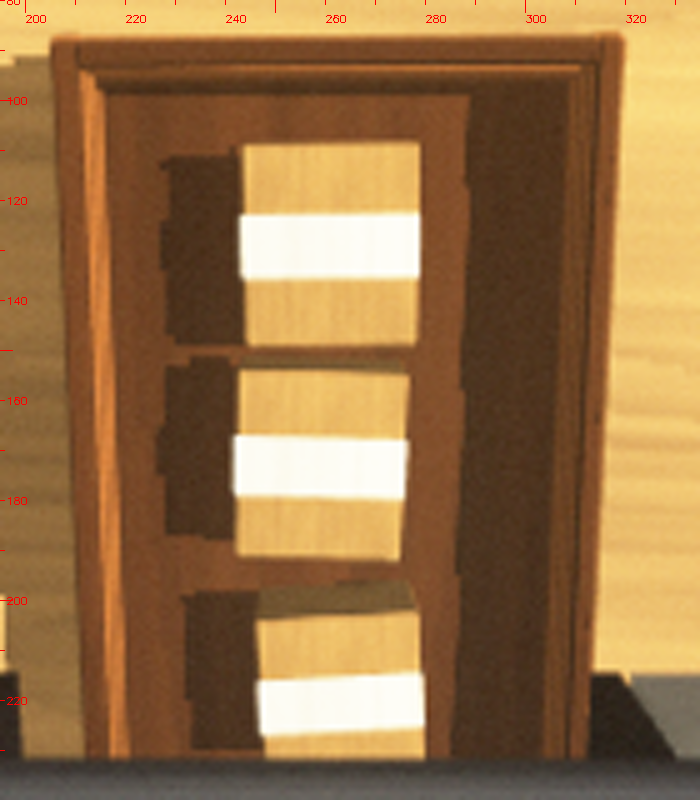

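```bash
python3 d.py .556 .330 .017 -175; python3 -m inch '0 0 0 0 0 -0.05 0.8;-0.024 0.006 0.02 0 0 0 0.8;-0.024 0.006 0.02 0 0 0 0.8;-0.024 0.005 0.02 0 0 0 0.8;0 0 0.03 0 0 0 0.8;0 0 0.03 0 0 0 0.8;0 0 0.03 0 0 0 0.8;0 0 0.03 0 0 0 0.8;0 0 0 0 0 0 0.8'; python3 d.py .556 .330 .017 -175
```

```text
t 3.78 at [0.4844 0.3177 0.246 ] [-1.7995e+02 -4.0000e-02 -1.7792e+02] w 0.0698 F [ 0.45 -0.68 -0.17]
turn az -0.0509 rad; tool shift after turn [-0.0724  0.006   0.229 ] rows@30mm 8.0
time_s: 4.53
tcp_pos: [0.5518, 0.3368, 0.0608]
eef_rot: [-179.7, -0.4, -175.2]
contact_force: [-0.8, -1.1, -1.5]
gripper_width: 0.0698
t 4.53 at [0.5518 0.3368 0.0608] [-179.7    -0.44 -175.23] w 0.0698 F [-0.78 -1.13 -1.49]
turn az -0.0039 rad; tool shift after turn [-0.0036 -0.0071  0.0438] rows@30mm 1.5
```

```bash
python3 -m inch '-0.003 -0.009 0.012 0 0 0 0.8;0 0 0.016 0 0 0 0.8;0 0 0.0155 0 0 0 0.8;0 0 0 0 0 0 0.8' 25;  python3 d.py .556 .330 .017 -175;python3 -m inch '0 0 0 0 0 0 0.3;0 0 0 0 0 0 0.3;0 0 0 0 0 0 0.3;0 0 0 0 0 0 0.3;0 0 0 0 0 0 0.3;0 0 -0.02 0 0 0 0.3;0 0 -0.03 0 0 0 0.3;0 0 -0.035 0 0 0 0.3;0 0 -0.035 0 0 0 0.3;0 0 -0.035 0 0 0 0.3;0 0 0 0 0 0 0.3' 25; python3 d.py .61 .0045 .16 -100.5
```

```text
time_s: 4.87
tcp_pos: [0.5579, 0.3304, 0.0223]
eef_rot: [-179.9, -0.1, -175.2]
contact_force: [-0.2, -0.8, 0.4]
gripper_width: 0.0703
t 4.87 at [0.5579 0.3304 0.0223] [-1.7992e+02 -1.2000e-01 -1.7516e+02] w 0.0703 F [-0.18 -0.8   0.38]
turn az -0.0027 rad; tool shift after turn [ 0.0019 -0.0002  0.0053] rows@30mm 0.2
time_s: 5.78
tcp_pos: [0.5618, 0.334, 0.1868]
eef_rot: [179.6, 0.6, -175.0]
contact_force: [1.6, 1.8, -0.6]
gripper_width: 0.0458
t 5.78 at [0.5618 0.334  0.1868] [ 179.64    0.59 -175.02] w 0.0458 F [ 1.61  1.78 -0.63]
turn az -1.3006 rad; tool shift after turn [ 0.3152 -0.1075  0.0268] rows@30mm 11.1
```

```bash
python3 -m inch '0 0 0 0 0 -0.108 0.3;0 0 0 0 0 -0.108 0.3;0 0 0 0 0 -0.108 0.3;0 0 0 0 0 -0.108 0.3;0 0 0 0 0 -0.108 0.3;0 0 0 0 0 -0.108 0.3;0 0 0 0 0 -0.108 0.3;0 0 0 0 0 -0.108 0.3;0 0 0 0 0 -0.108 0.3;0 0 0 0 0 -0.108 0.3;0 0 0 0 0 -0.108 0.3;0 0 0 0 0 -0.108 0.3;0.028 -0.0125 0 0 0 0 0.3;0.028 -0.0125 0 0 0 0 0.3;0.028 -0.0125 0 0 0 0 0.3;0.028 -0.0125 0 0 0 0 0.3;0 0 0 0 0 0 0.3;0 0 0 0 0 0 0.3'
python3 - <<'E'
from h import *
p=r.camera_params('wrist');im=r.capture('wrist');np.save('w2.npy',{k:np.array(v) for k,v in p.items()},allow_pickle=True)
cv2.imwrite('pics/w2.png',im[:,:,::-1])
E
python3 d.py .621 .0655 .16 -100.5
```

```text
time_s: 7.28
tcp_pos: [0.5868, 0.2108, 0.1781]
eef_rot: [180.0, 0.0, -101.0]
contact_force: [0.3, -0.5, -1.8]
gripper_width: 0.0461
t 7.33 at [0.5868 0.2118 0.1781] [-1.8000e+02  1.0000e-02 -1.0092e+02] w 0.0453 F [-0.45  0.89 -1.36]
turn az -0.0073 rad; tool shift after turn [ 0.1376 -0.0603  0.0181] rows@30mm 5.0
```

View pics/w2.png

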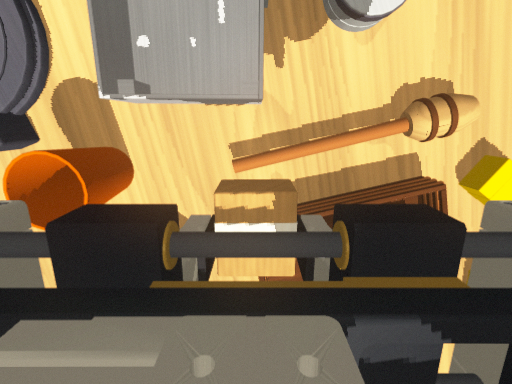

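```bash
python3 - <<'E'
from h import *
im=cv2.imread('pics/w2.png')[:,:,::-1];crop(im,80,60,280,120,4,'w2c.png')
E
python3 -m inch '0.023 -0.010 0 0 0 0 0.3;0.023 -0.010 0 0 0 0 0.3;0 0 0 0 0 0 0.3;0 0 0 0 0 0 0.3'
python3 - <<'E'
from h import *
p=r.camera_params('wrist');im=r.capture('wrist');np.save('w3.npy',{k:np.array(v) for k,v in p.items()},allow_pickle=True)
cv2.imwrite('pics/w3.png',im[:,:,::-1]);crop(im,60,0,300,190,3,'w3c.png')
a,b=at(p,(99,99),.078),at(p,(263,103),.078)
p=np.load('w2.npy',allow_pickle=True).item();p['vfov']=float(p['vfov'])
a,b=at(p,(99,99),.078),at(p,(263,103),.078);print(a,b,np.linalg.norm(a-b),np.degrees(np.arctan2(*(a-b)[1::-1])))
E
```

```text
time_s: 7.67
tcp_pos: [0.5977, 0.1635, 0.178]
eef_rot: [180.0, 0.0, -100.9]
contact_force: [-0.6, -0.8, -1.0]
gripper_width: 0.0456
[0.70903122 0.10055396 0.078     ] [0.56485437 0.13201986 0.078     ] 0.14757055367512623 -12.311481371887789
```

View pics/w2c.png

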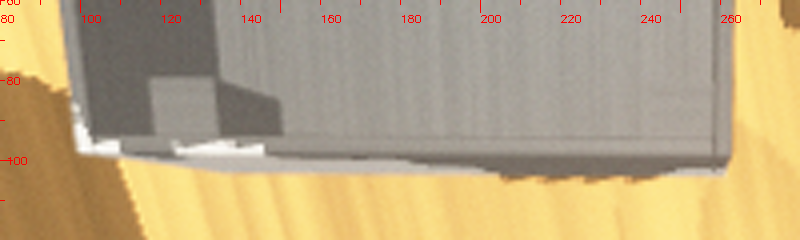

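View pics/w3c.png

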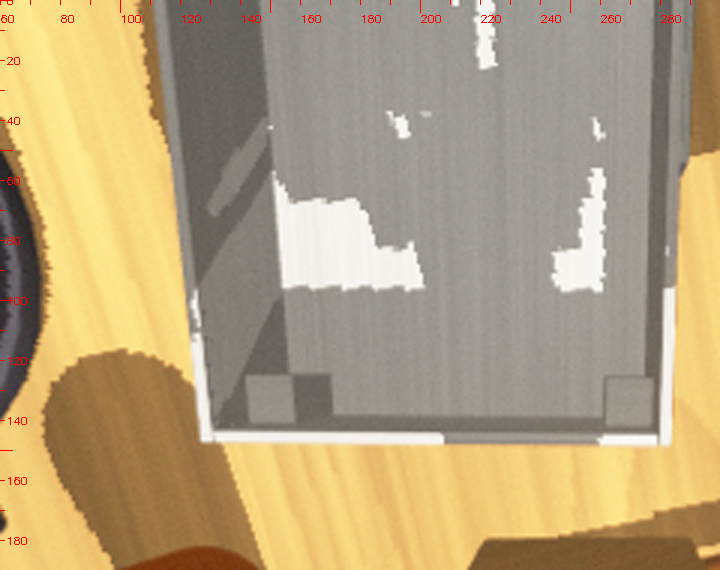

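```bash
python3 - <<'E'
from h import *
p=np.load('w3.npy',allow_pickle=True).item();p['vfov']=float(p['vfov'])
a,b=at(p,(127.3,146.5),.078),at(p,(284,148.3),.078);print(a,b,np.linalg.norm(a-b),np.degrees(np.arctan2(*(a-b)[1::-1])))
ey=np.array([np.sin(np.radians(11)),np.cos(np.radians(11))])
c=((a+b)/2)[:2]-.109*ey; print('centre',c)
for z,L in((.048,[(150,133),(269,134)]),): print([at(p,u,z) for u in L])
for y in(62,0,-62):print(y,c+ey*y/1000)
E
python3 d.py .621 .0655 .16 -101
```

```text
[0.70792037 0.09893652 0.078     ] [0.56391166 0.12835821 0.078     ] 0.14698347549274624 -11.546902503203125
centre [0.61511783 0.00665   ]
[array([0.69495523, 0.09019088, 0.048     ]), array([0.57424281, 0.11444776, 0.048     ])]
62 [0.62694799 0.06751089]
0 [0.61511783 0.00665   ]
-62 [ 0.60328768 -0.05421088]
t 7.72 at [0.5977 0.1641 0.178 ] [-1.8000e+02  1.0000e-02 -1.0084e+02] w 0.046 F [ 0.67  0.16 -0.33]
turn az 0.0028 rad; tool shift after turn [ 0.0923 -0.0417  0.018 ] rows@30mm 3.4
```

```bash
python3 -m inch '0.030 -0.015 0 0 0 0 0.3;0.030 -0.015 0 0 0 0 0.3;0.030 -0.015 0 0 0 0 0.3;0 0 0 0 0 0 0.3;0 0 0.03 0 0 0 0.3;0 0 0.03 0 0 0 0.3;0 0 0.03 0 0 0 0.3;0 0 0.03 0 0 0 0.3;0 0 0.015 0 0 0 0.3;0 0 0 0 0 0 0.3;0 0 0 0 0 0 0.3;0 0 0 0 0 0 0.3'; python3 d.py .6248 .0669 .018 -101
```

```text
time_s: 8.72
tcp_pos: [0.626, 0.0677, 0.0444]
eef_rot: [-179.9, 0.0, -100.8]
contact_force: [-0.7, 0.4, -0.5]
gripper_width: 0.0457
t 8.72 at [0.626  0.0677 0.0444] [-1.7990e+02  4.0000e-02 -1.0076e+02] w 0.0457 F [-0.74  0.39 -0.52]
turn az 0.0041 rad; tool shift after turn [0.001  0.0011 0.0264] rows@30mm 0.9
```

```bash
python3 -m inch '0 0 0.012 0 0 0 0.3;0 0 0.008 0 0 0 0.3;0 0 0.004 0 0 0 0.3;0 0 0 0 0 0 0.3;0 0 0 0 0 0 0.3'; python3 -m inch '0 0 0 0 0 0 0.8;0 0 0 0 0 0 0.8;0 0 0 0 0 0 0.8;0 0 0 0 0 0 0.8;0 0 -0.02 0 0 0 0.8;0 0 -0.03 0 0 0 0.8;0 0 -0.035 0 0 0 0.8;0 0 -0.035 0 0 0 0.8;0 0 -0.035 0 0 0 0.8;0 0 0 0 0 0 0.8;0 0 0 0 0 0 0.8'; python3 d.py .4875 .3215 .18 -178
```

```text
time_s: 9.13
tcp_pos: [0.6256, 0.067, 0.0208]
eef_rot: [-179.9, 0.0, -100.8]
contact_force: [-3.5, 1.5, 11.9]
gripper_width: 0.0457
time_s: 10.05
tcp_pos: [0.6263, 0.067, 0.1767]
eef_rot: [-179.8, 0.2, -100.8]
contact_force: [-0.3, 0.4, -0.8]
gripper_width: 0.0698
t 10.05 at [0.6263 0.067  0.1767] [-1.7975e+02  1.6000e-01 -1.0084e+02] w 0.0698 F [-0.34  0.42 -0.79]
turn az 1.3467 rad; tool shift after turn [ 0.1298  0.2591 -0.0033] rows@30mm 9.7
```

```bash
python3 -m inch '-0.0224 0.0184 0 0 0 0 0.8;-0.0224 0.0184 0 0 0 0 0.8;-0.0224 0.0184 0 0 0 0 0.8;-0.0224 0.0184 0 0 0 0 0.8;-0.0224 0.0184 0 0 0 0 0.8;-0.0224 0.0184 0 0 0 0 0.8;-0.0224 0.0184 0 0 0 0 0.8;-0.0224 0.0184 0 0 0 0 0.8;-0.0224 0.0184 0 0 0 0 0.8;-0.0224 0.0184 0 0 0 0 0.8;0 0 0 0 0 0.1036 0.8;0 0 0 0 0 0.1036 0.8;0 0 0 0 0 0.1036 0.8;0 0 0 0 0 0.1036 0.8;0 0 0 0 0 0.1036 0.8;0 0 0 0 0 0.1036 0.8;0 0 0 0 0 0.1036 0.8'; python3 -m inch '0 0 0 0 0 0.1036 0.8;0 0 0 0 0 0.1036 0.8;0 0 0 0 0 0.1036 0.8;0 0 0 0 0 0.1036 0.8;0 0 0 0 0 0.1036 0.8;0 0 0 0 0 0.1036 0.8;0 0 0.03 0 0 0 0.8;0 0 0.03 0 0 0 0.8;0 0 0 0 0 0 0.8;0 0 0 0 0 0 0.8'; python3 d.py .4875 .3215 .019 -178
```

```text
time_s: 11.47
tcp_pos: [0.4858, 0.3207, 0.1724]
eef_rot: [-180.0, -0.1, -142.7]
contact_force: [1.2, 0.4, 0.4]
gripper_width: 0.0699
time_s: 12.3
tcp_pos: [0.4853, 0.3198, 0.112]
eef_rot: [-179.8, -0.2, -178.0]
contact_force: [-0.0, 0.5, 0.7]
gripper_width: 0.0704
t 12.3 at [0.4853 0.3198 0.112 ] [-179.75   -0.2  -178.01] w 0.0704 F [-0.02  0.46  0.69]
turn az -0.0002 rad; tool shift after turn [-0.0022  0.0016  0.093 ] rows@30mm 3.1
```

```bash
python3 -m inch '-0.002 0.002 0.03 0 0 0 0.8;0 0 0.03 0 0 0 0.8;0 0 0.02 0 0 0 0.8;0 0 0.011 0 0 0 0.8;0 0 0 0 0 0 0.8;0 0 0 0 0 0 0.8' 25;  python3 -m inch '0 0 0 0 0 0 0.3;0 0 0 0 0 0 0.3;0 0 0 0 0 0 0.3;0 0 0 0 0 0 0.3;0 0 0 0 0 0 0.3;0 0 -0.02 0 0 0 0.3;0 0 -0.03 0 0 0 0.3;0 0 -0.035 0 0 0 0.3;0 0 -0.035 0 0 0 0.3;0 0 -0.035 0 0 0 0.3;0 0 0 0 0 -0.112 0.3;0 0 0 0 0 -0.112 0.3;0 0 0 0 0 -0.112 0.3;0 0 0 0 0 -0.112 0.3;0 0 0 0 0 -0.112 0.3;0 0 0 0 0 -0.112 0.3;0 0 0 0 0 -0.112 0.3;0 0 0 0 0 -0.112 0.3;0 0 0 0 0 -0.112 0.3;0 0 0 0 0 -0.112 0.3' 25; python3 -m inch '0 0 0 0 0 -0.112 0.3;0 0 0 0 0 -0.112 0.3;0.0286 -0.018 0 0 0 0 0.3;0.0286 -0.018 0 0 0 0 0.3;0.0286 -0.018 0 0 0 0 0.3;0.0286 -0.018 0 0 0 0 0.3;0.0286 -0.018 0 0 0 0 0.3;0.0286 -0.018 0 0 0 0 0.3;0.0286 -0.018 0 0 0 0 0.3;0.0286 -0.018 0 0 0 0 0.3;0.0286 -0.018 0 0 0 0 0.3;0.0286 -0.018 0 0 0 0 0.3;0 0 0 0 0 0 0.3;0 0 0 0 0 0 0.3' ;  python3 d.py .613 .006 .022 -101
```

```text
time_s: 12.8
tcp_pos: [0.4889, 0.3238, 0.0241]
eef_rot: [180.0, 0.0, -178.0]
contact_force: [0.0, 0.2, 0.0]
gripper_width: 0.0699
time_s: 14.47
tcp_pos: [0.4881, 0.3231, 0.178]
eef_rot: [180.0, -0.0, -113.5]
contact_force: [-0.6, -0.0, -0.5]
gripper_width: 0.0458
time_s: 15.63
tcp_pos: [0.6104, 0.0063, 0.1776]
eef_rot: [179.9, -0.0, -101.2]
contact_force: [0.2, -0.1, -1.5]
gripper_width: 0.0461
t 15.63 at [0.6104 0.0063 0.1776] [ 1.7995e+02 -2.0000e-02 -1.0119e+02] w 0.0461 F [ 0.17 -0.09 -1.52]
turn az -0.0033 rad; tool shift after turn [-0.0002 -0.0026  0.1556] rows@30mm 5.2
```

```bash
python3 -m inch '0 -0.003 0.03 0 0 0 0.3;0 0 0.035 0 0 0 0.3;0 0 0.035 0 0 0 0.3;0 0 0.03 0 0 0 0.3;0 0 0.015 0 0 0 0.3;0 0 0.006 0 0 0 0.3;0 0 0.003 0 0 0 0.3;0 0 0 0 0 0 0.3;0 0 0 0 0 0 0.3'; python3 -m inch '0 0 0 0 0 0 0.8;0 0 0 0 0 0 0.8;0 0 0 0 0 0 0.8;0 0 0 0 0 0 0.8;0 0 -0.02 0 0 0 0.8;0 0 -0.03 0 0 0 0.8;0 0 -0.035 0 0 0 0.8;0 0 -0.035 0 0 0 0.8;0 0 -0.035 0 0 0 0.8;0 0 0 0 0 0 0.8;0 0 0 0 0 0 0.8'; python3 d.py .429 .322 .18 -101
```

```text
time_s: 16.38
tcp_pos: [0.6143, 0.0082, 0.0254]
eef_rot: [-179.9, 0.0, -101.0]
contact_force: [-0.1, -1.1, -0.7]
gripper_width: 0.0456
time_s: 17.3
tcp_pos: [0.6148, 0.008, 0.1822]
eef_rot: [-179.7, 0.2, -101.0]
contact_force: [-0.1, -0.3, -0.6]
gripper_width: 0.0701
t 17.3 at [0.6148 0.008  0.1822] [-1.797e+02  1.500e-01 -1.010e+02] w 0.0701 F [-0.12 -0.28 -0.63]
turn az 0.0 rad; tool shift after turn [-0.2728  0.2423  0.0022] rows@30mm 12.2
```

```bash
python3 -m inch '-0.0227 0.0202 0 0 0 0 0.8;-0.0227 0.0202 0 0 0 0 0.8;-0.0227 0.0202 0 0 0 0 0.8;-0.0227 0.0202 0 0 0 0 0.8;-0.0227 0.0202 0 0 0 0 0.8;-0.0227 0.0202 0 0 0 0 0.8;-0.0227 0.0202 0 0 0 0 0.8;-0.0227 0.0202 0 0 0 0 0.8;-0.0227 0.0202 0 0 0 0 0.8;-0.0227 0.0202 0 0 0 0 0.8;-0.0227 0.0202 0 0 0 0 0.8;-0.0227 0.0202 0 0 0 0 0.8;0 0 0 0 0 0.1034 0.8;0 0 0 0 0 0.1034 0.8;0 0 0 0 0 0.1034 0.8;0 0 0 0 0 0.1034 0.8;0 0 0 0 0 0.1034 0.8'; python3 -m inch '0 0 0 0 0 0.1034 0.8;0 0 0 0 0 0.1034 0.8;0 0 0 0 0 0.1034 0.8;0 0 0 0 0 0.1034 0.8;0 0 0 0 0 0.1034 0.8;0 0 0 0 0 0.1034 0.8;0 0 0.03 0 0 0.1034 0.8;0 0 0.03 0 0 0.1034 0.8;0 0 0 0 0 0 0.8;0 0 0 0 0 0 0.8'; python3 d.py .429 .322 .019 -178
```

```text
time_s: 18.72
tcp_pos: [0.4268, 0.3208, 0.1778]
eef_rot: [180.0, -0.1, -130.9]
contact_force: [0.2, 0.0, 0.1]
gripper_width: 0.07
time_s: 19.55
tcp_pos: [0.4266, 0.3198, 0.1175]
eef_rot: [-179.8, -0.2, -177.8]
contact_force: [0.2, 0.5, 0.0]
gripper_width: 0.0704
t 19.55 at [0.4266 0.3198 0.1175] [-1.7976e+02 -1.6000e-01 -1.7784e+02] w 0.0704 F [0.21 0.47 0.03]
turn az 0.0028 rad; tool shift after turn [-0.0025  0.0021  0.0985] rows@30mm 3.3
```

```bash
python3 -m inch '-0.002 0.002 0.03 0 0 0 0.8;0 0 0.03 0 0 0 0.8;0 0 0.025 0 0 0 0.8;0 0 0.013 0 0 0 0.8;0 0 0 0 0 0 0.8;0 0 0 0 0 0 0.8' 25;  python3 -m inch '0 0 0 0 0 0 0.3;0 0 0 0 0 0 0.3;0 0 0 0 0 0 0.3;0 0 0 0 0 0 0.3;0 0 0 0 0 0 0.3;0 0 -0.02 0 0 0 0.3;0 0 -0.03 0 0 0 0.3;0 0 -0.035 0 0 0 0.3;0 0 -0.035 0 0 0 0.3;0 0 -0.035 0 0 0 0.3;0 0 0 0 0 -0.112 0.3;0 0 0 0 0 -0.112 0.3;0 0 0 0 0 -0.112 0.3;0 0 0 0 0 -0.112 0.3;0 0 0 0 0 -0.112 0.3;0 0 0 0 0 -0.112 0.3;0 0 0 0 0 -0.112 0.3;0 0 0 0 0 -0.112 0.3;0 0 0 0 0 -0.112 0.3;0 0 0 0 0 -0.112 0.3' 25; python3 -m inch '0 0 0 0 0 -0.112 0.3;0 0 0 0 0 -0.112 0.3;0.0281 -0.0201 0 0 0 0 0.3;0.0281 -0.0201 0 0 0 0 0.3;0.0281 -0.0201 0 0 0 0 0.3;0.0281 -0.0201 0 0 0 0 0.3;0.0281 -0.0201 0 0 0 0 0.3;0.0281 -0.0201 0 0 0 0 0.3;0.0281 -0.0201 0 0 0 0 0.3;0.0281 -0.0201 0 0 0 0 0.3;0.0281 -0.0201 0 0 0 0 0.3;0.0281 -0.0201 0 0 0 0 0.3;0.0281 -0.0201 0 0 0 0 0.3;0.0281 -0.0201 0 0 0 0 0.3;0 0 0 0 0 0 0.3;0 0 0 0 0 0 0.3' ;  python3 d.py .6015 -.0549 .022 -101
```

```text
time_s: 20.05
tcp_pos: [0.4299, 0.3239, 0.022]
eef_rot: [-180.0, 0.0, -177.9]
contact_force: [0.4, 0.6, 0.2]
gripper_width: 0.0696
time_s: 21.72
tcp_pos: [0.4291, 0.3231, 0.176]
eef_rot: [180.0, -0.0, -113.5]
contact_force: [0.2, -0.3, -1.8]
gripper_width: 0.0458
time_s: 23.05
tcp_pos: [0.6016, -0.0556, 0.1754]
eef_rot: [179.9, -0.0, -101.2]
contact_force: [-0.1, 0.8, -1.7]
gripper_width: 0.046
t 23.05 at [ 0.6016 -0.0556  0.1754] [ 1.7993e+02 -2.0000e-02 -1.0120e+02] w 0.046 F [-0.14  0.79 -1.69]
turn az -0.0035 rad; tool shift after turn [-0.0007  0.0002  0.1534] rows@30mm 5.1
```

```bash
python3 -m inch '0 0 0.03 0 0 0 0.3;0 0 0.035 0 0 0 0.3;0 0 0.035 0 0 0 0.3;0 0 0.03 0 0 0 0.3;0 0 0.015 0 0 0 0.3;0 0 0.006 0 0 0 0.3;0 0 0.003 0 0 0 0.3;0 0 0 0 0 0 0.3;0 0 0 0 0 0 0.3'; python3 -m inch '0 0 0 0 0 0 0.8;0 0 0 0 0 0 0.8;0 0 0 0 0 0 0.8;0 0 0 0 0 0 0.8;0 0 -0.02 0 0 0 0.8;0 0 -0.03 0 0 0 0.8;0 0 -0.035 0 0 0 0.8;0 0 -0.035 0 0 0 0.8;0 0 -0.035 0 0 0 0.8;0 0 -0.035 0 0 0 0.8;0 0 0 0 0 0 0.8'; python3 d.py .384 -.283 .2 -101
```

```text
time_s: 23.8
tcp_pos: [0.6026, -0.0532, 0.0234]
eef_rot: [-179.9, 0.0, -101.0]
contact_force: [0.3, 0.4, -0.2]
gripper_width: 0.0458
time_s: 24.72
tcp_pos: [0.6053, -0.0539, 0.2206]
eef_rot: [-179.3, 0.1, -101.0]
contact_force: [1.3, 0.3, 1.0]
gripper_width: 0.0704
t 24.72 at [ 0.6053 -0.0539  0.2206] [-1.7931e+02  1.5000e-01 -1.0095e+02] w 0.0704 F [1.26 0.3  1.02]
turn az 0.0009 rad; tool shift after turn [0.2671 0.1736 0.0206] rows@30mm 10.6
```

```bash
python3 -m inch '0.022 0.0182 -0.003 0 0 0 0.8;0.022 0.0182 -0.003 0 0 0 0.8;0.022 0.0182 -0.003 0 0 0 0.8;0.022 0.0182 -0.003 0 0 0 0.8;0.022 0.0182 -0.003 0 0 0 0.8;0.022 0.0182 -0.003 0 0 0 0.8;0.022 0.0182 -0.003 0 0 0 0.8;0.022 0.0182 -0.003 0 0 0 0.8;0.022 0.0182 -0.003 0 0 0 0.8;0.022 0.0182 -0.003 0 0 0 0.8;0.022 0.0182 -0.003 0 0 0 0.8;0.022 0.0182 -0.003 0 0 0 0.8;0 0 0 0 0 -0.11 0.8;0 0 0 0 0 -0.11 0.8;0 0 0 0 0 -0.11 0.8;0 0 0 0 0 -0.11 0.8;0 0 0 0 0 -0.11 0.8' ; python3 -m inch '0 0 0 0 0 -0.11 0.8;0 0 0 0 0 -0.11 0.8;0 0 0 0 0 -0.11 0.8;0 0 0 0 0 -0.11 0.8;0 0 0 0 0 -0.11 0.8;0 0 0 0 0 -0.11 0.8;0 0 0 0 0 -0.11 0.8;0 0 0 0 0 -0.11 0.8;0 0 0 0 0 -0.11 0.8;0 0 0 0 0 0 0.8;0 0 0 0 0 0 0.8'
python3 - <<'E'
from h import *
p=r.camera_params('wrist');im=r.capture('wrist');np.save('w4.npy',{k:np.array(v) for k,v in p.items()},allow_pickle=True)
cv2.imwrite('pics/w4.png',im[:,:,::-1])
im=r.capture('top');cv2.imwrite('pics/top4.png',im[:,:,::-1]);crop(im,170,130,320,260,5,'top4c.png')
E
python3 d.py .384 -.283 .2 -11.5
```

```text
time_s: 26.13
tcp_pos: [0.3366, -0.2713, 0.2482]
eef_rot: [-180.0, -0.0, -69.2]
contact_force: [0.3, 0.2, -0.3]
gripper_width: 0.0704
time_s: 27.05
tcp_pos: [0.3368, -0.2711, 0.2481]
eef_rot: [-180.0, -0.0, -13.0]
contact_force: [0.8, 0.4, 0.1]
gripper_width: 0.0699
t 27.15 at [ 0.3368 -0.2711  0.2481] [-1.800e+02 -1.000e-02 -1.297e+01] w 0.0703 F [-0.1   0.66 -0.1 ]
turn az -0.0257 rad; tool shift after turn [0.0486 0.0022 0.0481] rows@30mm 2.3
```

View pics/w4.png

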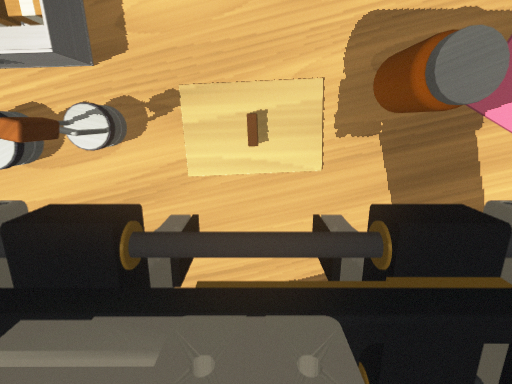

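View pics/top4c.png

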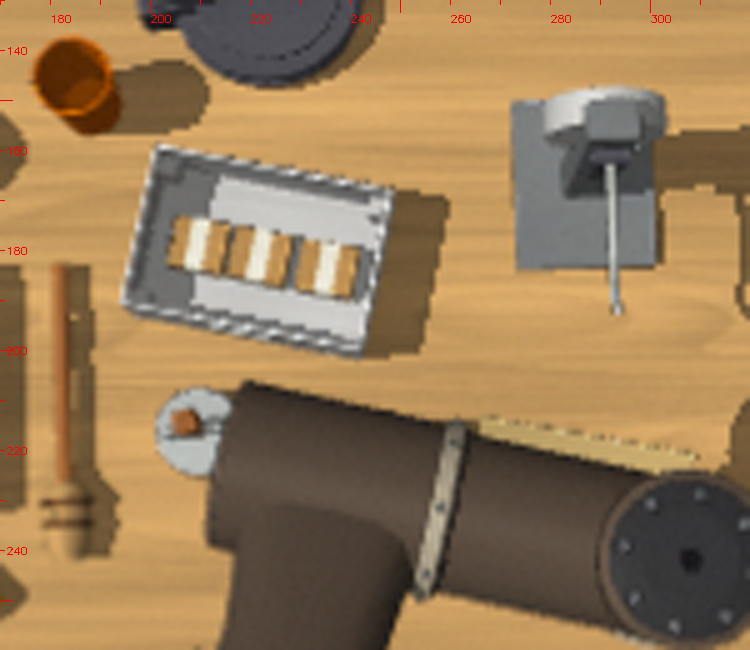

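Run:
```python
from h import *
im=cv2.imread('pics/w4.png')[:,:,::-1];crop(im,170,60,340,190,4,'w4c.png')
p=np.load('w4.npy',allow_pickle=True).item();p['vfov']=float(p['vfov'])
P=np.array([at(p,u,.006)[:2] for u in [(180,86),(324,78),(323,171),(188,176)]]);print(P,P.mean(0),np.linalg.norm(P-np.roll(P,-1,0),axis=1))
print([np.degrees(np.arctan2(*(P[i]-P[j])[::-1])) for i,j in((0,1),(3,2))])
print(at(p,(252,129),.03))
```

```text
[[ 0.46819022 -0.19599635]
 [ 0.43368619 -0.3914273 ]
 [ 0.30605616 -0.36870961]
 [ 0.3440327  -0.17070232]] [ 0.38799132 -0.28170889] [0.19845348 0.1296361  0.20161623 0.12670784]
[np.float64(79.98741169955849), np.float64(79.14287688538164)]
[ 0.39008786 -0.28005171  0.03      ]
```

View pics/w4c.png

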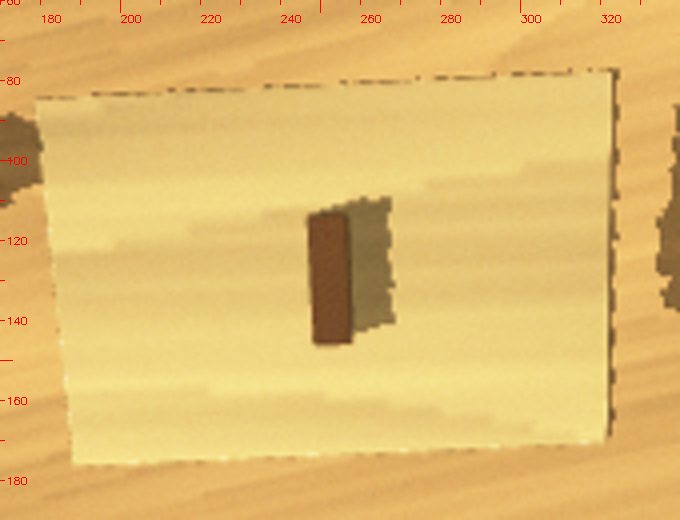

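```bash
python3 -m inch '0.026 0 0.03 0 0 -0.043 0.5;0.026 0.001 0.03 0 0 0 0.5;0 0 0.04 0 0 0 0.5;0 0 0.04 0 0 0 0.5;0 0 0.04 0 0 0 0.5;0 0 0.03 0 0 0 0.5;0 0 0 0 0 0 0.5;0 0 0 0 0 0 0.5;0 0 0 0 0 0 0.5'; python3 d.py .388 -.281 .011 -10.5
```

```text
time_s: 27.9
tcp_pos: [0.3888, -0.283, 0.0396]
eef_rot: [180.0, -0.1, -10.3]
contact_force: [0.2, 0.2, 0.4]
gripper_width: 0.0438
t 27.9 at [ 0.3888 -0.283   0.0396] [ 1.7997e+02 -9.0000e-02 -1.0340e+01] w 0.0438 F [0.15 0.25 0.38]
turn az 0.0029 rad; tool shift after turn [-0.0012 -0.0018  0.0286] rows@30mm 1.0
```

```bash
python3 -m inch '0 -0.001 0.015 0 0 0 0.5;0 0 0.008 0 0 0 0.5;0 0 0.005 0 0 0 0.5;0 0 0 0 0 0 0.5;0 0 0 0 0 0 0.5' 40; python3 -m inch '0 0 0 0 0 0 0.05;0 0 0 0 0 0 0.05;0 0 0 0 0 0 0.05;0 0 0 0 0 0 0.05;0 0 0 0 0 0 0.05;0 0 0 0 0 0 0.05;0 0 0 0 0 0 0.05' 40;python3 -m inch '0 0 -0.01 0 0 0 0.05;0 0 -0.02 0 0 0 0.05;0 0 -0.03 0 0 0 0.05;0 0 -0.03 0 0 0 0.05;0 0 -0.03 0 0 0 0.05;0 0 -0.03 0 0 0 0.05;0 0 0 0 0 0 0.05;0 0 0 0 0 0 0.05'
python3 - <<'E'
from h import *
im=r.capture('wrist')
cv2.imwrite('pics/w5.png',im[:,:,::-1])
E
python3 d.py .52 -.01 .18 -11
```

```text
time_s: 28.32
tcp_pos: [0.3882, -0.2817, 0.0108]
eef_rot: [180.0, -0.0, -10.3]
contact_force: [0.2, 0.3, -0.7]
gripper_width: 0.044
time_s: 28.9
tcp_pos: [0.388, -0.2815, 0.0102]
eef_rot: [-180.0, -0.0, -10.3]
contact_force: [-0.1, 2.2, 3.6]
gripper_width: 0.014
time_s: 29.57
tcp_pos: [0.3886, -0.2817, 0.1615]
eef_rot: [180.0, -0.2, -10.3]
contact_force: [-0.1, 0.8, -3.1]
gripper_width: 0.0134
t 29.62 at [ 0.3876 -0.2813  0.16  ] [-1.7998e+02 -4.0000e-02 -1.0340e+01] w 0.0137 F [-0.16  0.47 -1.84]
turn az 0.0116 rad; tool shift after turn [ 0.0782 -0.2916 -0.02  ] rows@30mm 10.1
```

View pics/w5.png

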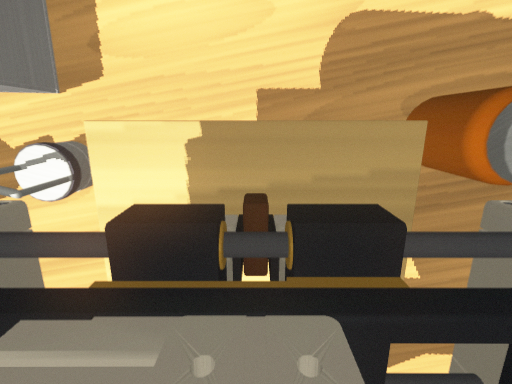

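```bash
python3 -m inch '0 -0.01 -0.025 0 0 0 0.05;0 -0.027 -0.025 0 0 0 0.05;0 -0.027 0 0 0 0 0.05;0 -0.027 0 0 0 0 0.05;0 -0.027 0 0 0 0 0.05;0 -0.027 0 0 0 0 0.05;0 -0.027 0 0 0 0 0.05;0 -0.027 0 0 0 0 0.05;0 -0.027 0 0 0 0 0.05;0 -0.027 0 0 0 0 0.05;0.026 -0.012 0 0 0 0 0.05;0.026 0 0 0 0 0 0.05;0.026 0 0 0 0 0 0.05;0.026 0 0 0 0 0 0.05;0 0 0 0 0 0 0.05;0 0 0 0 0 0 0.05;0 0 0 0 0 0 0.05'
python3 - <<'E'
from h import *
p=r.camera_params('wrist');im=r.capture('wrist');np.save('w6.npy',{k:np.array(v) for k,v in p.items()},allow_pickle=True)
cv2.imwrite('pics/w6.png',im[:,:,::-1])
t,R=tool();print(t)
# plate corners (w5), camera fixed in tool
o=R.inv().apply(-np.array(p['R']).T@p['t']-t)
for u in[(85,122),(427,122)]:
    d=R.inv().apply(ray(p,u)[1]); print('plate corner tool',(o+d*(.0045-o[2])/d[2]).round(4))
E
python3 d.py .58 .012 .2 -11
```

```text
time_s: 31.03
tcp_pos: [0.5363, -0.0397, 0.208]
eef_rot: [179.9, 0.2, -10.3]
contact_force: [-0.7, -0.0, -2.0]
gripper_width: 0.0136
[ 0.5362841  -0.03961667  0.20868397]
plate corner tool [ 0.0649 -0.0967  0.0045]
plate corner tool [0.0648 0.0998 0.0045]
t 31.08 at [ 0.5363 -0.0396  0.2087] [ 1.7995e+02  1.5000e-01 -1.0330e+01] w 0.0135 F [-0.57 -0.87 -2.53]
turn az 0.0117 rad; tool shift after turn [ 0.0331 -0.059   0.0087] rows@30mm 2.3
```

View pics/w6.png

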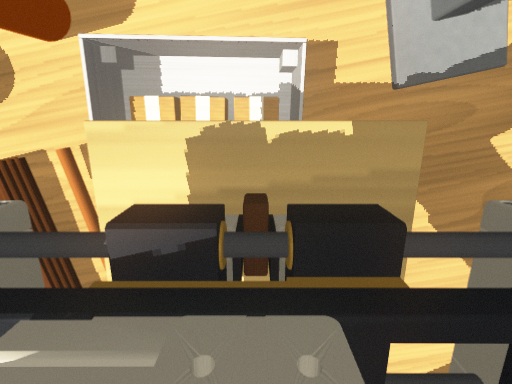

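Run:
```python
from h import *
im=cv2.imread('pics/w6.png')[:,:,::-1];crop(im,70,20,320,130,3,'w6c.png')
p=np.load('w6.npy',allow_pickle=True).item();p['vfov']=float(p['vfov'])
a,b=at(p,(81,37),.078),at(p,(306,40),.078);v=(a-b)[:2];print(a,b,np.linalg.norm(v),np.degrees(np.arctan2(v[1],v[0])))
v/=np.linalg.norm(v);n=np.array([v[1],-v[0]]);print('centre',(a+b)[:2]/2-n*.074)
```

```text
[0.70510403 0.09635269 0.078     ] [ 0.6643217  -0.11358321  0.078     ] 0.21386041930893232 79.00659592584542
centre [0.61207083 0.00549624]
```

View pics/w6c.png

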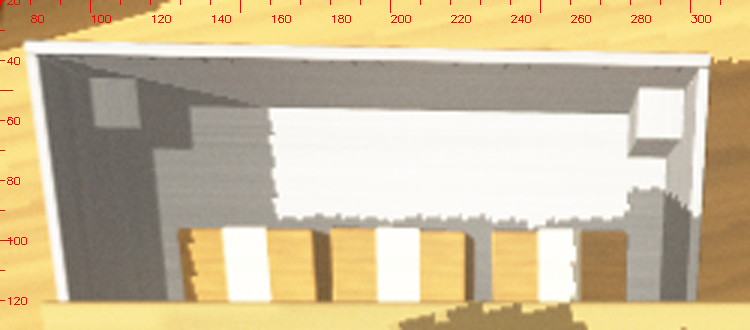

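```bash
python3 d.py .6138 .0075 .105 -11; python3 -m inch '0.022 -0.02 0 0 0 0.012 0.05;0.022 -0.02 0 0 0 0 0.05;0.022 -0.02 0.02 0 0 0 0.05;0 0 0.03 0 0 0 0.05;0 0 0.03 0 0 0 0.05;0 0 0.02 0 0 0 0.05;0 0 0 0 0 0 0.05;0 0 0 0 0 0 0.05;0 0 0 0 0 0 0.05'
python3 - <<'E'
from h import *
im=r.capture('wrist');cv2.imwrite('pics/w7.png',im[:,:,::-1])
im=r.capture('top');crop(im,180,140,270,210,7,'top7.png')
E
python3 d.py .6138 .0075 .105 -11
```

```text
t 31.08 at [ 0.5363 -0.0396  0.2087] [ 1.7995e+02  1.5000e-01 -1.0330e+01] w 0.0135 F [-0.57 -0.87 -2.53]
turn az 0.0117 rad; tool shift after turn [ 0.0671 -0.061   0.1037] rows@30mm 4.6
time_s: 31.83
tcp_pos: [0.6143, 0.0073, 0.1118]
eef_rot: [-180.0, -0.1, -11.0]
contact_force: [-0.2, -0.1, -1.2]
gripper_width: 0.0134
t 31.93 at [0.6147 0.0074 0.1124] [-179.92   -0.19  -10.98] w 0.0139 F [-0.33  0.45 -1.49]
turn az 0.0003 rad; tool shift after turn [-0.0009  0.0001  0.0074] rows@30mm 0.2
```

View pics/w7.png

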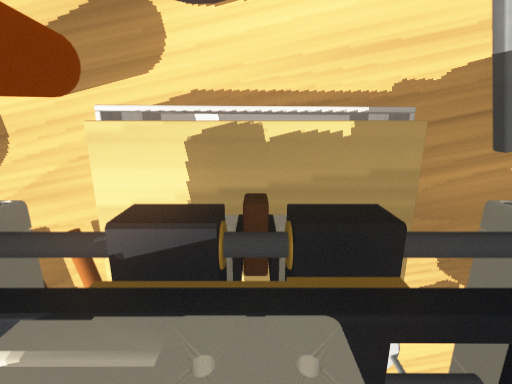

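View pics/top7.png

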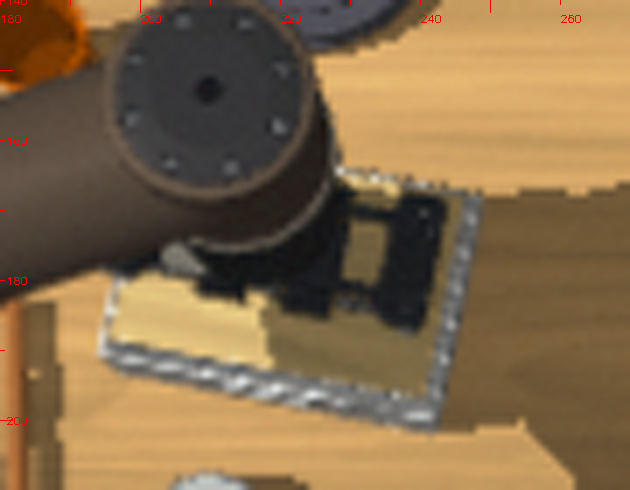

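Run:
```python
from h import *
im=cv2.imread('pics/w7.png')[:,:,::-1];crop(im,80,90,250,140,4,'w7a.png');crop(im,270,90,440,140,4,'w7b.png')
p=r.camera_params('wrist')
t,R=tool();o=R.inv().apply(-np.array(p['R']).T@p['t']-t)
def T(u,z):
    d=R.inv().apply(ray(p,u)[1]);return (o+d*(z-o[2])/d[2]).round(4)
for u in[(95,105.5),(415,107.5)]: print(T(u,.0344))
```

```text
[ 0.0754 -0.1069  0.0344]
[0.074  0.1089 0.0344]
```

View pics/w7a.png

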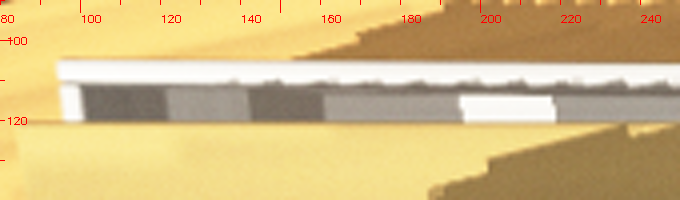

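View pics/w7b.png

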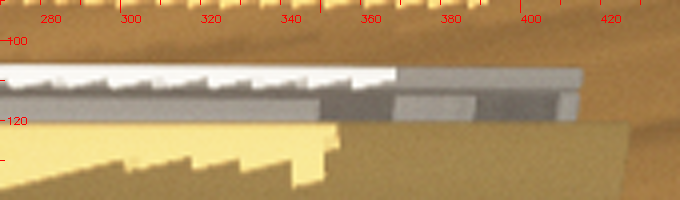

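```bash
python3 -m inch '0 0 0.01 0 0 0.006 0.05;0 0 0.015 0 0 0 0.05;0 0 0.012 0 0 0 0.05;0 0 0.008 0 0 0 0.05;0 0 0.003 0 0 0 0.05;0 0 0 0 0 0 0.05;0 0 0 0 0 0 0.05'; python3 -m inch '0 0 0.003 0 0 0 0.05;0 0 0 0 0 0 0.05;0 0 0 0 0 0 0.05'
```

```text
time_s: 32.52
tcp_pos: [0.614, 0.0072, 0.0625]
eef_rot: [-180.0, -0.0, -11.3]
contact_force: [-0.3, 0.5, -1.3]
gripper_width: 0.0138
time_s: 32.77
tcp_pos: [0.6138, 0.0072, 0.0593]
eef_rot: [-180.0, -0.0, -11.3]
contact_force: [0.1, -0.6, -0.7]
gripper_width: 0.0143
```

```bash
python3 -m inch '0 0 0.0015 0 0 0 0.05;0 0 0 0 0 0 0.05;0 0 0 0 0 0 0.05'; python3 -m inch '0 0 0 0 0 0 0.5;0 0 0 0 0 0 0.5;0 0 0 0 0 0 0.5;0 0 0 0 0 0 0.5;0 0 -0.01 0 0 0 0.5;0 0 -0.02 0 0 0 0.5;0 0 -0.03 0 0 0 0.5;0 0 -0.035 0 0 0 0.5;0 0 -0.035 0 0 0 0.5;0 0 -0.035 0 0 0 0.5;0 0 -0.02 0 0 0 0.5;-0.035 0 0 0 0 0 0.5;-0.035 0 0 0 0 0 0.5;-0.035 0 0 0 0 0 0.5;0 0 0 0 0 0 0.5;0 0 0 0 0 0 0.5'
python3 - <<'E'
from h import *
p=r.camera_params('wrist');im=r.capture('wrist');np.save('w8.npy',{k:np.array(v) for k,v in p.items()},allow_pickle=True)
cv2.imwrite('pics/w8.png',im[:,:,::-1])
im=r.capture('top');cv2.imwrite('pics/top8.png',im[:,:,::-1]);crop(im,180,140,320,250,5,'top8c.png')
E
python3 d.py .44 .05 .25 -11
```

```text
time_s: 33.02
tcp_pos: [0.614, 0.0072, 0.0583]
eef_rot: [-180.0, -0.1, -11.3]
contact_force: [-1.0, 0.5, 4.4]
gripper_width: 0.014
time_s: 34.35
tcp_pos: [0.5094, 0.028, 0.2443]
eef_rot: [-179.9, -0.1, -11.3]
contact_force: [0.5, -0.4, -0.5]
gripper_width: 0.0438
t 34.45 at [0.5111 0.028  0.2436] [-1.7996e+02 -9.0000e-02 -1.1320e+01] w 0.0434 F [ 0.72  0.15 -0.19]
turn az -0.0055 rad; tool shift after turn [-0.074  -0.0081 -0.0064] rows@30mm 2.5
```

View pics/w8.png

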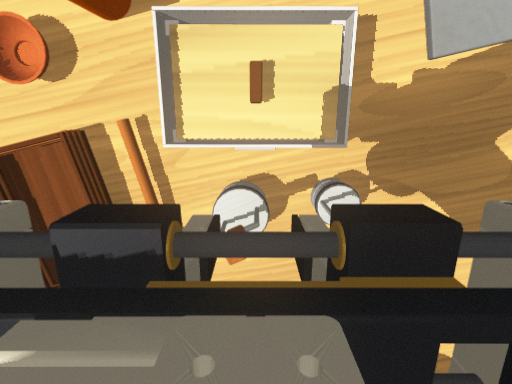

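View pics/top8c.png

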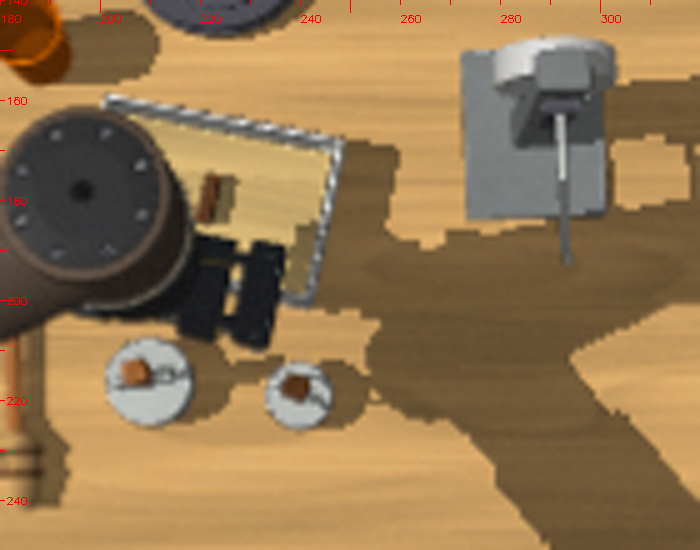

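```bash
python3 -m inch '-0.025 0 0 0 0 0 0.7;-0.025 0 0 0 0 0 0.7;-0.025 0 0 0 0 0 0.7;-0.02 0 0 0 0 0 0.7;0 0 0 0 0 0 0.7;0 0 0 0 0 0 0.7'
python3 - <<'E'
from h import *
p=r.camera_params('wrist');im=r.capture('wrist');np.save('w9.npy',{k:np.array(v) for k,v in p.items()},allow_pickle=True)
cv2.imwrite('pics/w9.png',im[:,:,::-1]);crop(im,170,70,380,220,3,'w9c.png')
p=np.load('w8.npy',allow_pickle=True).item();p['vfov']=float(p['vfov'])
P=np.array([at(p,u,.078)[:2] for u in [(153,8),(357,8),(347,148),(164,146)]]);print(P,P.mean(0),np.linalg.norm(P-np.roll(P,-1,0),axis=1))
P=np.array([at(p,u,.054)[:2] for u in [(175,25),(342,24),(336,138),(182,138)]]);print(P,P.mean(0),np.linalg.norm(P-np.roll(P,-1,0),axis=1))
E
python3 d.py .44 .05 .25 -11
```

```text
time_s: 34.95
tcp_pos: [0.4178, 0.0468, 0.2431]
eef_rot: [-180.0, -0.1, -11.3]
contact_force: [-0.3, -0.1, -0.2]
gripper_width: 0.0611
[[ 0.70669126  0.09720454]
 [ 0.66477536 -0.1126788 ]
 [ 0.52137658 -0.08571878]
 [ 0.56594236  0.12565534]] [0.61469639 0.00611557] [0.21402794 0.14591111 0.21602113 0.14359562]
[[ 0.69515171  0.08363931]
 [ 0.65879418 -0.10360188]
 [ 0.53264802 -0.08098682]
 [ 0.57055553  0.10896952]] [0.61428736 0.00200503] [0.19073838 0.12815731 0.19370181 0.12714491]
t 35.0 at [0.4183 0.0468 0.243 ] [-1.7998e+02 -4.0000e-02 -1.1320e+01] w 0.0612 F [ 0.91  0.12 -0.01]
turn az -0.0056 rad; tool shift after turn [ 0.0206 -0.0073 -0.007 ] rows@30mm 0.8
```

View pics/w9c.png

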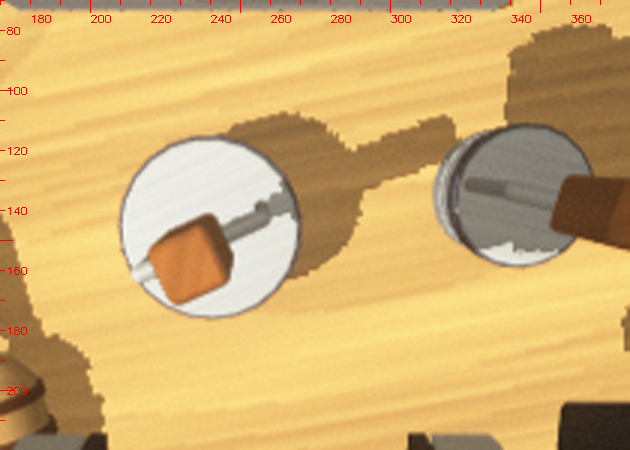

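Run:
```python
from h import *
p=np.load('w9.npy',allow_pickle=True).item();p['vfov']=float(p['vfov'])
L=at(p,(240,146),.05);k=at(p,(232.3,155.3),.162);a=at(p,(216.7,159.3),.11);b=at(p,(257.3,139.3),.11)
print('lid',L,'knob',k,'bar',a,b,(a+b)/2,np.linalg.norm(a-b),np.degrees(np.arctan2(*(a-b)[1::-1])))
im=cv2.imread('pics/w9.png');
def draw(c,yaw,r0,col):
    R=Rn.from_euler('z',yaw,degrees=True)
    th=np.radians(np.arange(0,360,10));S=[np.c_[r0*np.cos(th),r0*np.sin(th),0*th+z] for z in(.05,0)]
    S+= [np.array([[0,-.024,.05],[0,-.024,.108],[0,.024,.108],[0,.024,.05]])]
    q=np.array([[1,1],[1,-1],[-1,-1],[-1,1],[1,1]])*.01
    S+=[np.c_[q,np.full(5,z)] for z in(.111,.162)]
    for s in S:
        u=proj(p,R.apply(s)+np.array([c[0],c[1],0]));u=((u-[170,70])*4).astype(int)
        cv2.polylines(big,[u],False,col,1)
big=cv2.resize(im[70:220,170:370],None,fx=4,fy=4,interpolation=cv2.INTER_CUBIC)
yaw=np.degrees(np.arctan2(*(a-b)[1::-1]))-90
draw(L,yaw,.038,(0,0,255)); print(yaw)
L2=at(p,(343.5,134.5),.05);print('small',L2); draw(L2,-18,.029,(0,0,255))
cv2.imwrite('pics/w9d.png',big)
```

```text
lid [0.45443143 0.05834982 0.05      ] knob [0.4568212  0.05852576 0.162     ] bar [0.45031572 0.08143381 0.11      ] [0.46250285 0.03466813 0.11      ] [0.45640929 0.05805097 0.11      ] 0.04832758912582794 104.6064062009773
14.606406200977304
small [ 0.44282334 -0.0729597   0.05      ]
```

View pics/w9d.png

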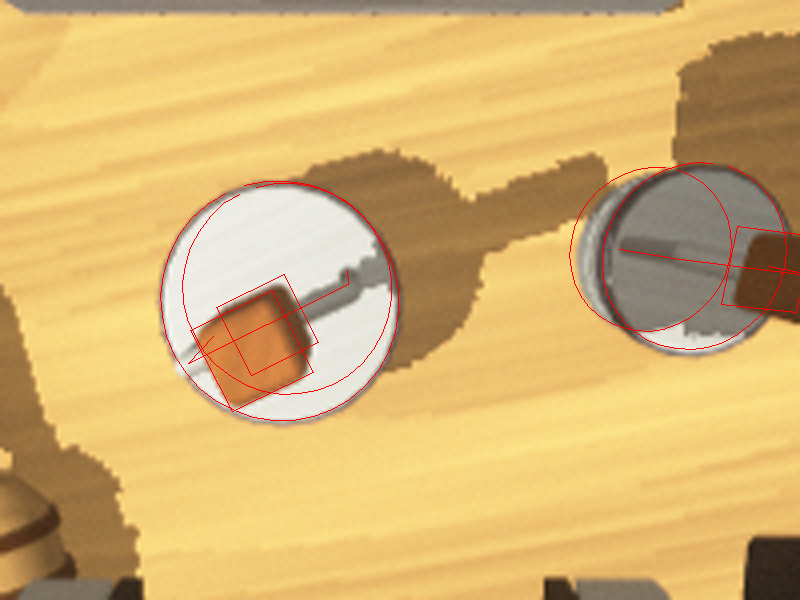

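```bash
python3 d.py .4545 .0583 .130 14.6; python3 -m inch '0 0 -0.01 0 0 -0.113 0.7;0 0 0 0 0 -0.113 0.7;0 0 0 0 0 -0.113 0.7;0 0 0 0 0 -0.113 0.7;0.019 0.001 0 0 0 0 0.7;0.019 0.001 0 0 0 0 0.7;0 0 0.02 0 0 0 0.7;0 0 0 0 0 0 0.7;0 0 0 0 0 0 0.7;0 0 0 0 0 0 0.7'; python3 d.py .4545 .0583 .130 14.6
```

```text
t 35.0 at [0.4183 0.0468 0.243 ] [-1.7998e+02 -4.0000e-02 -1.1320e+01] w 0.0612 F [ 0.91  0.12 -0.01]
turn az -0.4524 rad; tool shift after turn [ 0.0379 -0.002   0.113 ] rows@30mm 4.0
time_s: 35.83
tcp_pos: [0.4552, 0.0538, 0.2328]
eef_rot: [180.0, 0.0, 14.5]
contact_force: [-0.4, 1.3, -0.6]
gripper_width: 0.061
t 35.83 at [0.4552 0.0538 0.2328] [1.7997e+02 4.0000e-02 1.4530e+01] w 0.061 F [-0.41  1.29 -0.58]
turn az -0.0012 rad; tool shift after turn [ 0.0005 -0.0045  0.1028] rows@30mm 3.4
```

```bash
python3 -m inch '0 -0.0045 0.02 0 0 0 0.7;0 0 0.03 0 0 0 0.7;0 0 0.03 0 0 0 0.7;0 0 0.02 0 0 0 0.7;0 0 0 0 0 0 0.7;0 0 0 0 0 0 0.7' 45; python3 d.py .4545 .0583 .130 14.6;  python3 -m inch '0 0 0 0 0 0 0.1;0 0 0 0 0 0 0.1;0 0 0 0 0 0 0.1;0 0 0 0 0 0 0.1;0 0 0 0 0 0 0.1;0 0 0 0 0 0 0.1;0 0 0 0 0 0 0.1;0 0 0 0 0 0 0.1' 45; python3 d.py .4545 .0583 .130 14.6
```

```text
time_s: 36.33
tcp_pos: [0.4538, 0.0583, 0.1331]
eef_rot: [180.0, 0.0, 14.6]
contact_force: [0.2, -0.4, 0.5]
gripper_width: 0.0614
t 36.33 at [0.4538 0.0583 0.1331] [1.7996e+02 4.0000e-02 1.4580e+01] w 0.0614 F [ 0.2  -0.37  0.55]
turn az -0.0003 rad; tool shift after turn [0.0007 0.0002 0.0031] rows@30mm 0.1
time_s: 37.0
tcp_pos: [0.4536, 0.0586, 0.1326]
eef_rot: [-180.0, -0.0, 14.6]
contact_force: [-0.2, 1.2, 1.3]
gripper_width: 0.0198
t 37.0 at [0.4536 0.0586 0.1326] [-179.99   -0.     14.55] w 0.0198 F [-0.15  1.2   1.28]
turn az -0.0009 rad; tool shift after turn [0.0008 0.0005 0.0026] rows@30mm 0.1
```

```bash
python3 -m inch '0 0 -0.01 0 0 0 0.1;0 0 -0.02 0 0 0 0.1;0 0 -0.03 0 0 0 0.1;0 0 -0.035 0 0 0 0.1;0 0 -0.035 0 0 0 0.1;0 0 -0.035 0 0 0 0.1;0 0 -0.03 0 0 0 0.1;0 0 0 0 0 0 0.1;0 0 0 0 0 0.116 0.1;0 0 0 0 0 0.116 0.1;0 0 0 0 0 0 0.1;0 0 0 0 0 0 0.1'; for i in 1 2 3; do python3 -m inch '0 0 0 0 0 0 0.1'; done; python3 d.py .46 -.293 .325 1.3
```

```text
time_s: 38.0
tcp_pos: [0.4532, 0.0584, 0.3266]
eef_rot: [180.0, 0.1, 1.5]
contact_force: [-0.1, 0.8, -3.4]
gripper_width: 0.0197
time_s: 38.08
tcp_pos: [0.4534, 0.0584, 0.3269]
eef_rot: [180.0, 0.1, 1.5]
contact_force: [0.4, 0.8, -2.6]
gripper_width: 0.0194
time_s: 38.17
tcp_pos: [0.4535, 0.0584, 0.3271]
eef_rot: [180.0, 0.0, 1.4]
contact_force: [-0.3, 0.7, -3.6]
gripper_width: 0.0198
time_s: 38.25
tcp_pos: [0.4536, 0.0585, 0.3273]
eef_rot: [180.0, 0.0, 1.4]
contact_force: [0.1, 0.7, -3.7]
gripper_width: 0.0197
t 38.25 at [0.4536 0.0585 0.3273] [1.7999e+02 3.0000e-02 1.3600e+00] w 0.0197 F [ 0.06  0.73 -3.66]
turn az 0.001 rad; tool shift after turn [-0.0016  0.3515  0.0023] rows@30mm 11.7
```

```bash
python3 -m inch '0 0.025 0 0 0 0 0.1;0 0.0295 0 0 0 0 0.1;0 0.0295 0 0 0 0 0.1;0 0.0295 0 0 0 0 0.1;0 0.0295 0 0 0 0 0.1;0 0.0295 0 0 0 0 0.1;0 0.0295 0 0 0 0 0.1;0 0.0295 0 0 0 0 0.1;0 0.0295 0 0 0 0 0.1;0 0.0295 0 0 0 0 0.1;0 0.0295 0 0 0 0 0.1;0 0.0295 0 0 0 0 0.1;0 0 0 0 0 0 0.1;0 0 0 0 0 0 0.1;0 0 0 0 0 0 0.1'
python3 - <<'E'
from h import *
p=r.camera_params('wrist');im=r.capture('wrist');np.save('w10.npy',{k:np.array(v) for k,v in p.items()},allow_pickle=True)
cv2.imwrite('pics/w10.png',im[:,:,::-1])
E
python3 d.py .46 -.293 .265 1.3
```

```text
time_s: 39.5
tcp_pos: [0.4612, -0.291, 0.3271]
eef_rot: [-180.0, 0.0, 1.3]
contact_force: [0.1, 0.4, -4.0]
gripper_width: 0.0197
t 39.55 at [ 0.4613 -0.2906  0.3274] [-1.7998e+02  2.0000e-02  1.2900e+00] w 0.02 F [-0.33 -0.19 -3.28]
turn az -0.0001 rad; tool shift after turn [-0.0013  0.0024  0.0624] rows@30mm 2.1
```

View pics/w10.png

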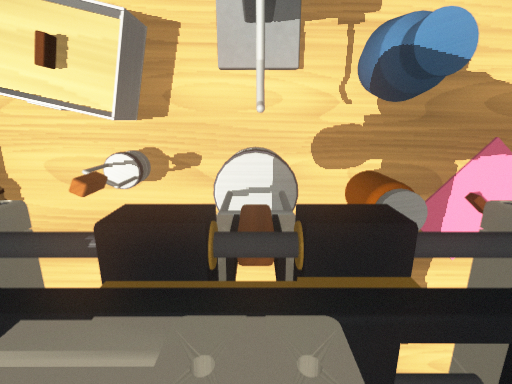

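Run:
```python
from h import *
im=cv2.imread('pics/w10.png')[:,:,::-1];crop(im,200,0,320,130,5,'w10c.png')
p=np.load('w10.npy',allow_pickle=True).item();p['vfov']=float(p['vfov'])
a=at(p,(261,107),.222);b=at(p,(260.3,20),.213);print(a,b,np.degrees(np.arctan2(*(b-a)[1::-1])))
print('foot', [at(p,u,.012).round(4) for u in((218,69),(299,67))])
```

```text
[ 0.53839879 -0.29568506  0.222     ] [ 0.6127052  -0.29327716  0.213     ] 1.856023976231221
foot [array([ 0.6043, -0.229 ,  0.012 ]), array([ 0.61  , -0.3592,  0.012 ])]
```

View pics/w10c.png

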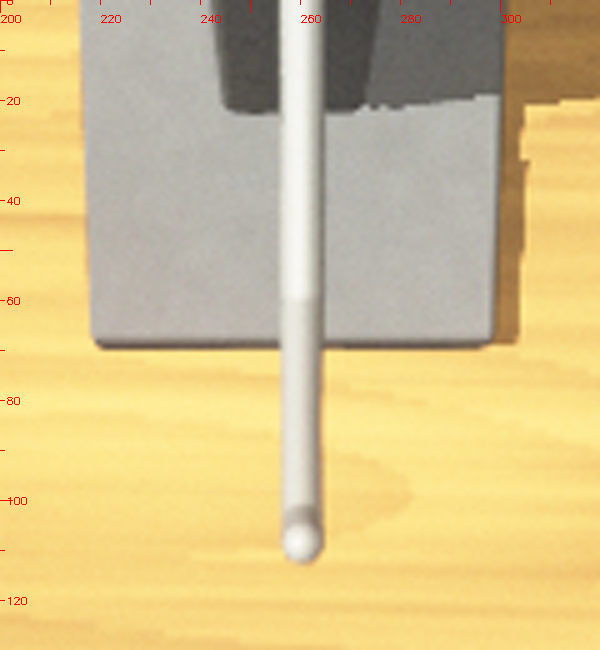

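```bash
python3 -m inch '0 0.003 0.02 0 0 0 0.1;0 0.003 0.02 0 0 0 0.1;0 0 0.015 0 0 0 0.1;0 0 0.005 0 0 0 0.1;0 0 0 0 0 0 0.1;0 0 0 0 0 0 0.1;0 0 0 0 0 0 0.1'
python3 - <<'E'
from h import *
im=r.capture('wrist');cv2.imwrite('pics/w11.png',im[:,:,::-1])
im=r.capture('scene');crop(im,180,120,290,210,6,'s11.png')
E
python3 d.py .56 -.2946 .266 1.4
```

```text
time_s: 40.13
tcp_pos: [0.4623, -0.2969, 0.269]
eef_rot: [179.9, -0.1, 1.3]
contact_force: [-0.2, -0.3, -2.7]
gripper_width: 0.02
t 40.23 at [ 0.4621 -0.2969  0.2688] [ 1.7996e+02 -1.1000e-01  1.2900e+00] w 0.0196 F [-0.29 -1.17 -3.16]
turn az -0.0019 rad; tool shift after turn [0.0979 0.0001 0.0028] rows@30mm 3.3
```

View pics/w11.png

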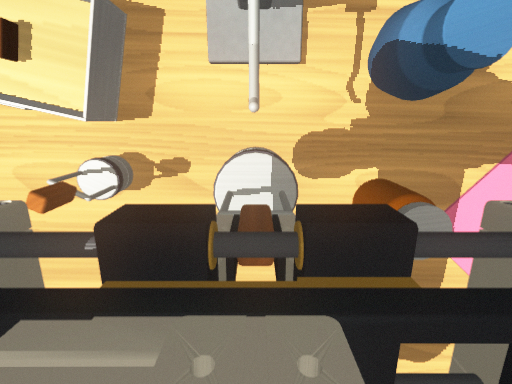

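View pics/s11.png

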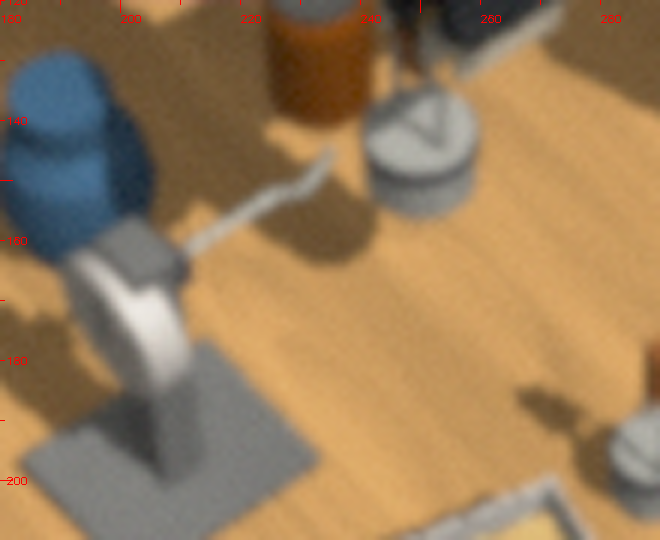

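```bash
python3 -m inch '0.015 0 0 0 0 0 0.1;0.02 0 0 0 0 0 0.1;0.02 0 0 0 0 0 0.1;0.02 0 0 0 0 0 0.1;0.015 0 0 0 0 0 0.1;0.008 0 0 0 0 0 0.1;0 0 0 0 0 0 0.1;0 0 0 0 0 0 0.1;0 0 0 0 0 0 0.1'
python3 - <<'E'
from h import *
im=r.capture('wrist');cv2.imwrite('pics/w12.png',im[:,:,::-1])
im=r.capture('scene');crop(im,180,120,290,210,6,'s12.png')
E
python3 d.py .56 -.2946 .235 1.4
```

```text
time_s: 40.98
tcp_pos: [0.5588, -0.2948, 0.2678]
eef_rot: [-180.0, 0.0, 1.3]
contact_force: [0.6, 0.1, -3.9]
gripper_width: 0.0196
t 41.08 at [ 0.5587 -0.2949  0.2681] [ 1.7999e+02 -2.0000e-02  1.2400e+00] w 0.0198 F [-0.77  0.1  -3.16]
turn az -0.0027 rad; tool shift after turn [ 0.0013 -0.0003  0.0331] rows@30mm 1.1
```

View pics/s12.png

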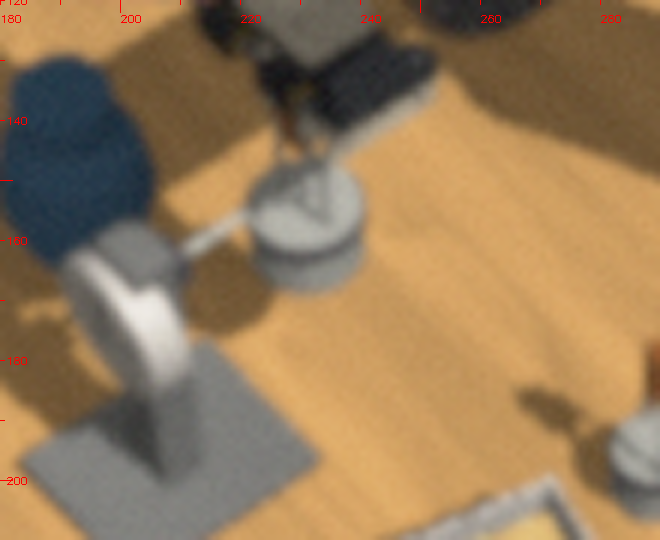

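View pics/w12.png

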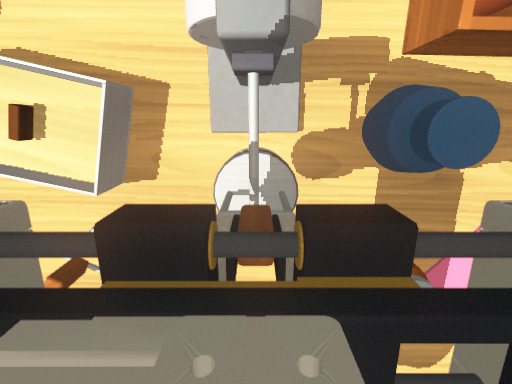

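```bash
python3 -m inch '0.001 0 0.012 0 0 0 0.1;0 0 0.012 0 0 0 0.1;0 0 0.006 0 0 0 0.1;0 0 0.003 0 0 0 0.1;0 0 0 0 0 0 0.1;0 0 0 0 0 0 0.1'; python3 -m inch '0 0 0.004 0 0 0 0.1;0 0 0.004 0 0 0 0.1;0 0 0.004 0 0 0 0.1;0 0 0 0 0 0 0.1;0 0 0 0 0 0 0.1;0 0 0 0 0 0 0.1;0 0 0 0 0 0 0.1';python3 -m inch '0 0 0.004 0 0 0 0.1;0 0 0.004 0 0 0 0.1;0 0 0 0 0 0 0.1;0 0 0 0 0 0 0.1;0 0 0 0 0 0 0.1;0 0 0 0 0 0 0.1'; python3 d.py .56 -.2946 .21 1.4
```

```text
time_s: 41.58
tcp_pos: [0.5604, -0.2948, 0.2343]
eef_rot: [180.0, 0.0, 1.3]
contact_force: [0.5, -0.3, -2.7]
gripper_width: 0.0197
time_s: 42.17
tcp_pos: [0.5608, -0.2949, 0.223]
eef_rot: [180.0, -0.1, 1.3]
contact_force: [1.2, -0.1, -1.8]
gripper_width: 0.02
time_s: 42.67
tcp_pos: [0.5608, -0.2948, 0.2148]
eef_rot: [180.0, -0.0, 1.3]
contact_force: [3.3, 0.2, 0.2]
gripper_width: 0.0198
t 42.67 at [ 0.5608 -0.2948  0.2148] [ 1.7999e+02 -4.0000e-02  1.2600e+00] w 0.0198 F [3.31 0.17 0.22]
turn az -0.0024 rad; tool shift after turn [-0.0008 -0.0003  0.0048] rows@30mm 0.2
```

```bash
python3 -m inch '0.002 0 0 0 0 0 0.1;0.002 0 0 0 0 0 0.1;0 0 0 0 0 0 0.1;0 0 0 0 0 0 0.1'; python3 -m inch '0.002 0 0 0 0 0 0.1;0 0 0 0 0 0 0.1;0 0 0 0 0 0 0.1';  python3 -m inch '0.002 0 0 0 0 0 0.1;0 0 0 0 0 0 0.1;0 0 0 0 0 0 0.1'
```

```text
time_s: 43.0
tcp_pos: [0.5622, -0.2945, 0.2135]
eef_rot: [-179.9, 0.3, 1.2]
contact_force: [-5.6, 0.2, 0.8]
gripper_width: 0.0197
time_s: 43.25
tcp_pos: [0.5641, -0.2943, 0.2135]
eef_rot: [-179.9, 0.3, 1.2]
contact_force: [-6.1, -0.4, 0.1]
gripper_width: 0.0199
time_s: 43.5
tcp_pos: [0.5659, -0.2943, 0.2135]
eef_rot: [-179.9, 0.3, 1.2]
contact_force: [-5.6, 0.6, 1.0]
gripper_width: 0.0197
```

```bash
python3 -m inch '-0.0045 0 0 0 0 0 0.1;0 0 0 0 0 0 0.1;0 0 0 0 0 0 0.1;0 0 0 0 0 0 0.1';  python3 - <<'E'
from h import *
im=r.capture('scene');crop(im,180,120,290,210,6,'s13.png')
E
```

```text
time_s: 43.83
tcp_pos: [0.5623, -0.2945, 0.2141]
eef_rot: [-180.0, 0.2, 1.2]
contact_force: [-5.0, -0.5, 0.1]
gripper_width: 0.0196
```

View pics/s13.png

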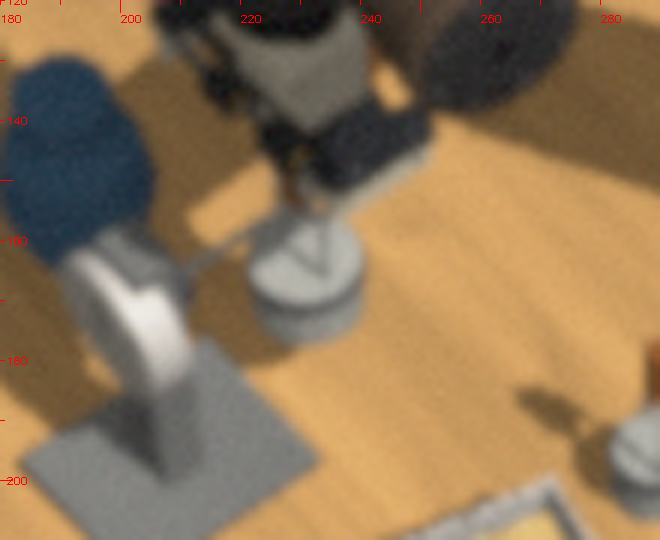

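```bash
python3 -m inch '-0.0015 0 0 0 0 0 0.1;0 0 0 0 0 0 0.1;0 0 0 0 0 0 0.1';python3 -m inch '-0.001 0 0 0 0 0 0.1;0 0 0 0 0 0 0.1;0 0 0 0 0 0 0.1'
```

```text
time_s: 44.13
tcp_pos: [0.5621, -0.2946, 0.2145]
eef_rot: [-180.0, 0.0, 1.3]
contact_force: [-3.3, 1.2, 0.7]
gripper_width: 0.0199
time_s: 44.38
tcp_pos: [0.5618, -0.2946, 0.2148]
eef_rot: [180.0, -0.0, 1.3]
contact_force: [-1.2, 1.8, -0.1]
gripper_width: 0.0197
```

```bash
python3 -m inch '-0.0005 0 0 0 0 0 0.1;0 0 0 0 0 0 0.1;0 0 0 0 0 0 0.5;0 0 0 0 0 0 0.5;0 0 0 0 0 0 0.5;0 0 0 0 0 0 0.5;0 0 -0.02 0 0 0 0.5;0 0 -0.03 0 0 0 0.5;0 0 -0.03 0 0 0 0.5;0 0 -0.01 0 0 0 0.5;0 0 0 0 0 0 0.5;0 0 0 0 0 0 0.5'
python3 - <<'E'
from h import *
im=r.capture('scene');crop(im,180,120,290,210,6,'s14.png')
im=r.capture('wrist');cv2.imwrite('pics/w14.png',im[:,:,::-1])
E
```

```text
time_s: 45.38
tcp_pos: [0.5612, -0.2947, 0.3051]
eef_rot: [180.0, -0.1, 1.3]
contact_force: [-0.2, 0.3, 0.5]
gripper_width: 0.0436
```

View pics/s14.png

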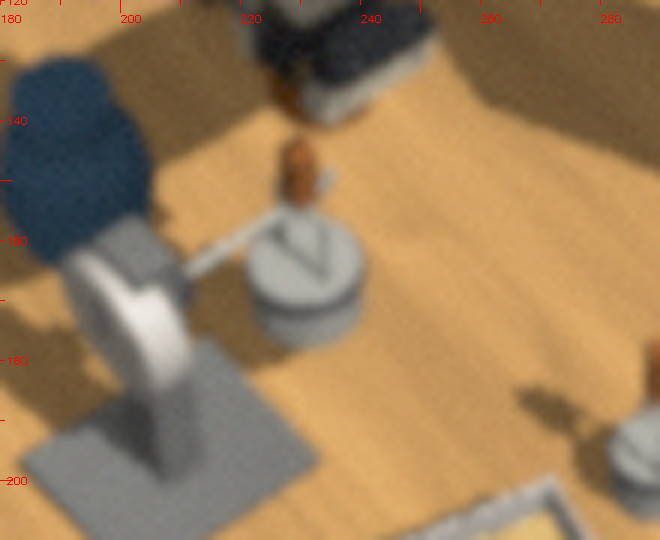

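View pics/w14.png

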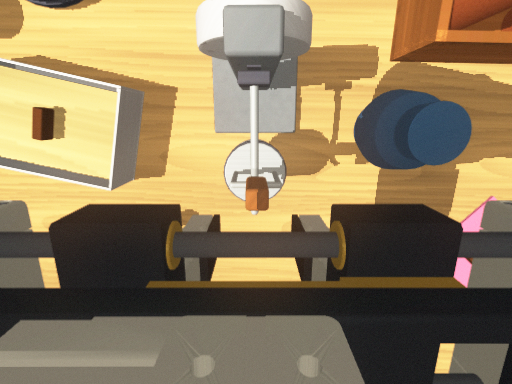

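```bash
for i in 1 2 3; do python3 -m inch '0 0 0 0 0 0 0.5;0 0 0 0 0 0 0.5;0 0 0 0 0 0 0.5;0 0 0 0 0 0 0.5;0 0 0 0 0 0 0.5;0 0 0 0 0 0 0.5;0 0 0 0 0 0 0.5;0 0 0 0 0 0 0.5;0 0 0 0 0 0 0.5;0 0 0 0 0 0 0.5;0 0 0 0 0 0 0.5;0 0 0 0 0 0 0.5;0 0 0 0 0 0 0.5;0 0 0 0 0 0 0.5;0 0 0 0 0 0 0.5;0 0 0 0 0 0 0.5;0 0 0 0 0 0 0.5;0 0 0 0 0 0 0.5;0 0 0 0 0 0 0.5;0 0 0 0 0 0 0.5' | head -1
python3 - <<'E'
from h import *
im=r.capture('scene');np.save('sc$i.npy',im);im=r.capture('wrist');np.save('wr$i.npy',im)
if $i>1:
    for n in('sc','wr'):
        d=np.abs(np.load(f'{n}{$i-1}.npy').astype(int)-np.load(f'{n}{$i}.npy')).sum(2)
        d=d[120:180,210:250] if n=='sc' else d[130:215,210:300]
        print(n,d.max(),(d>60).sum())
E
done
python3 - <<'E'
from h import *
crop(np.load('wr3.npy'),200,100,320,220,5,'w15.png');crop(np.load('sc3.npy'),180,120,290,210,6,'s15.png')
E
```

```text
time_s: 47.15
time_s: 48.92
sc 40 0
wr 52 0
time_s: 50.68
sc 48 0
wr 24 0
```

View pics/w15.png

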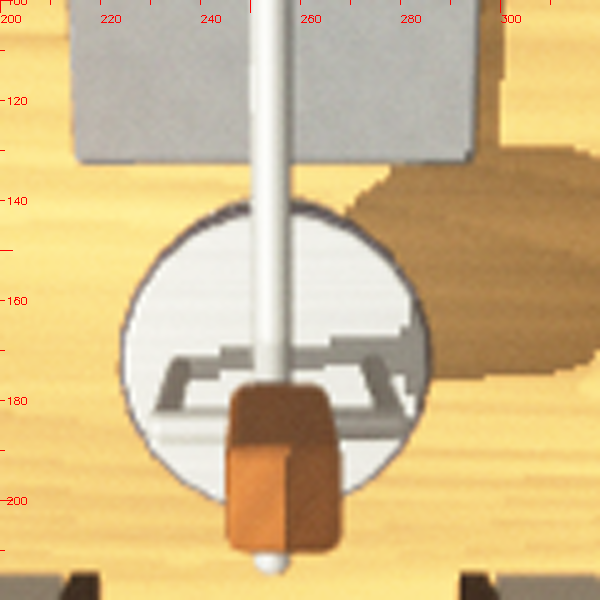

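View pics/s15.png

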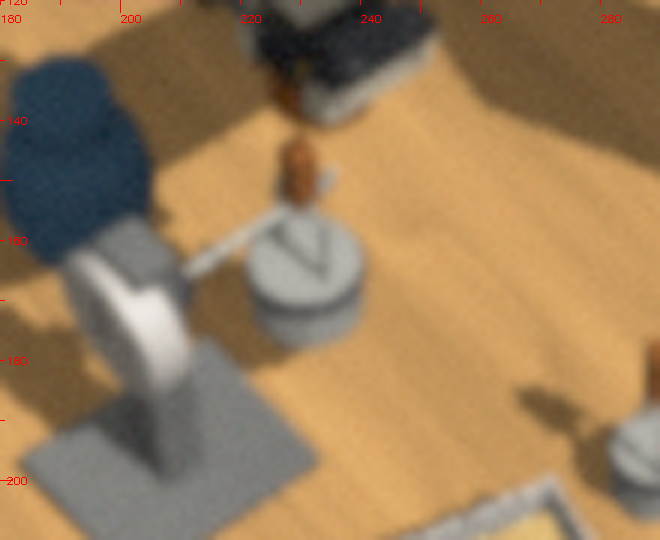

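```bash
python3 -m inch '0 0 0.02 0 0 0 0.5;0 0 0.03 0 0 0 0.5;0 0 0.025 0 0 0 0.5;0 0 0.01 0 0 0 0.5;0 0 0.004 0 0 0 0.5;0 0 0 0 0 0 0.5;0 0 0 0 0 0 0.1;0 0 0 0 0 0 0.1;0 0 0 0 0 0 0.1;0 0 0 0 0 0 0.1;0 0 0 0 0 0 0.1;0 0 0 0 0 0 0.1;0 0 0 0 0 0 0.1' 45; python3 d.py .56 -.29 .27 1.4; python3 -m inch '0 0 -0.006 0 0 0 0.1;0 0 -0.012 0 0 0 0.1;0 0 -0.012 0 0 0 0.1;0 0 -0.012 0 0 0 0.1;0 0 -0.008 0 0 0 0.1;0 0 -0.003 0 0 0 0.1;0 0 0 0 0 0 0.1;0 0 0 0 0 0 0.1;0 0 0 0 0 0 0.1'; python3 d.py .56 -.29 .27 1.4
python3 - <<'E'
from h import *
im=r.capture('scene');crop(im,180,120,290,210,6,'s16.png')
E
```

```text
time_s: 51.87
tcp_pos: [0.5611, -0.295, 0.2159]
eef_rot: [180.0, -0.0, 1.3]
contact_force: [0.0, -1.4, -0.0]
gripper_width: 0.0199
t 51.87 at [ 0.5611 -0.295   0.2159] [ 1.7998e+02 -3.0000e-02  1.2600e+00] w 0.0199 F [ 0.01 -1.43 -0.01]
turn az -0.0024 rad; tool shift after turn [-0.001  -0.005  -0.0541] rows@30mm 1.8
time_s: 52.62
tcp_pos: [0.5605, -0.2945, 0.2678]
eef_rot: [-180.0, 0.1, 1.3]
contact_force: [0.5, -0.5, -2.8]
gripper_width: 0.0198
t 52.62 at [ 0.5605 -0.2945  0.2678] [-1.7996e+02  7.0000e-02  1.2600e+00] w 0.0198 F [ 0.54 -0.47 -2.82]
turn az -0.0025 rad; tool shift after turn [-0.0004 -0.0045 -0.0022] rows@30mm 0.2
```

View pics/s16.png

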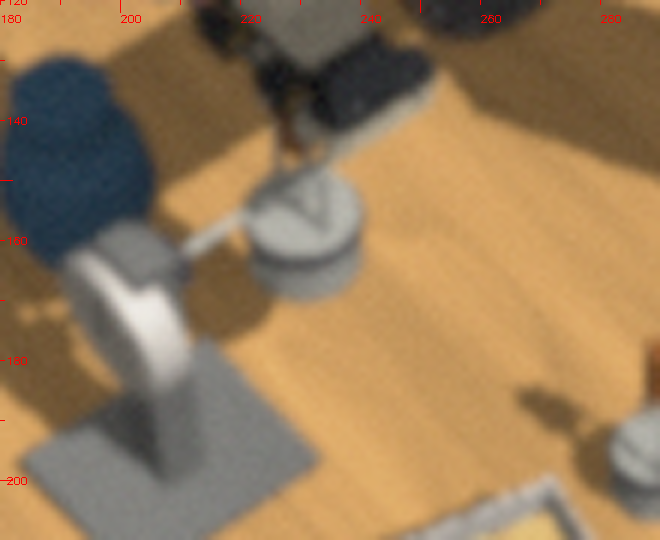

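```bash
python3 -m inch '0 0 -0.003 0 0 0 0.1;-0.01 0 0 0 0 0 0.1;-0.02 0 0 0 0 0 0.1;-0.02 0 0 0 0 0 0.1;-0.02 0 0 0 0 0 0.1;-0.02 0 0 0 0 0 0.1;-0.015 0 0 0 0 0 0.1;0 0 -0.025 0 0 0 0.1;0 0 -0.03 0 0 0 0.1;0 0 0 0 0 0 0.1;0 0 0 0 0 0 0.1;0 0 0 0 0 0 0.1'; python3 d.py .625 .060 .325 1.4;  python3 - <<'E'
from h import *
im=r.capture('scene');cv2.imwrite('pics/s17.png',im[:,:,::-1])
im=r.capture('top');cv2.imwrite('pics/t17.png',im[:,:,::-1])
E
```

```text
time_s: 53.67
tcp_pos: [0.4554, -0.2967, 0.3261]
eef_rot: [-180.0, 0.0, 1.2]
contact_force: [-0.1, -0.3, -3.7]
gripper_width: 0.0199
t 53.67 at [ 0.4554 -0.2967  0.3261] [-1.7996e+02  1.0000e-02  1.2500e+00] w 0.0199 F [-0.15 -0.34 -3.7 ]
turn az -0.0026 rad; tool shift after turn [ 0.1783 -0.3525  0.0011] rows@30mm 13.2
```

View pics/s17.png

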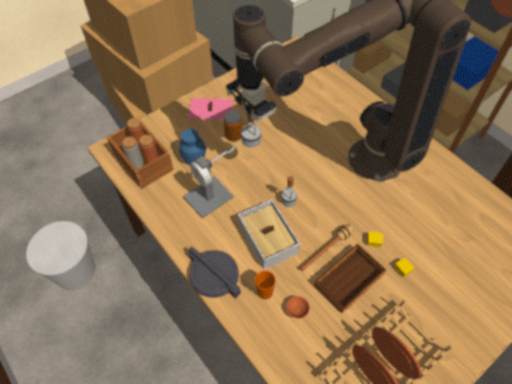

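```bash
python3 -m inch '0.0137 -0.0271 0 0 0 0 0.1;0.0137 -0.0271 0 0 0 0 0.1;0.0137 -0.0271 0 0 0 0 0.1;0.0137 -0.0271 0 0 0 0 0.1;0.0137 -0.0271 0 0 0 0 0.1;0.0137 -0.0271 0 0 0 0 0.1;0.0137 -0.0271 0 0 0 0 0.1;0.0137 -0.0271 0 0 0 0 0.1;0.0137 -0.0271 0 0 0 0 0.1;0.0137 -0.0271 0 0 0 0 0.1;0.0137 -0.0271 0 0 0 0 0.1;0.0137 -0.0271 0 0 0 0 0.1;0.0137 -0.0271 0 0 0 0 0.1;0 0 0.02 0 0 0 0.1;0 0 0.03 0 0 0 0.1;0 0 0.03 0 0 0 0.1;0 0 0 0 0 0 0.1;0 0 0 0 0 0 0.1;0 0 0 0 0 0 0.1'
python3 - <<'E'
from h import *
im=r.capture('wrist');cv2.imwrite('pics/w18.png',im[:,:,::-1])
im=r.capture('scene');crop(im,210,150,330,270,5,'s18.png')
E
python3 d.py .625 .060 .195 1.4
```

```text
time_s: 55.35
tcp_pos: [0.6271, 0.0589, 0.2479]
eef_rot: [180.0, -0.1, 1.3]
contact_force: [0.7, -0.6, -2.7]
gripper_width: 0.0198
t 55.45 at [0.6275 0.0591 0.2489] [-179.97   -0.19    1.26] w 0.0199 F [-0.07 -0.19 -2.51]
turn az -0.0024 rad; tool shift after turn [-0.0025 -0.0009  0.0539] rows@30mm 1.8
```

View pics/w18.png

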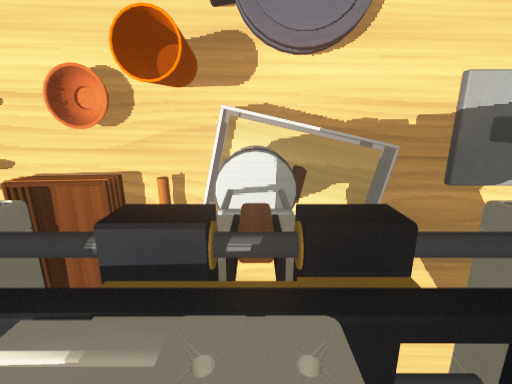

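View pics/s18.png

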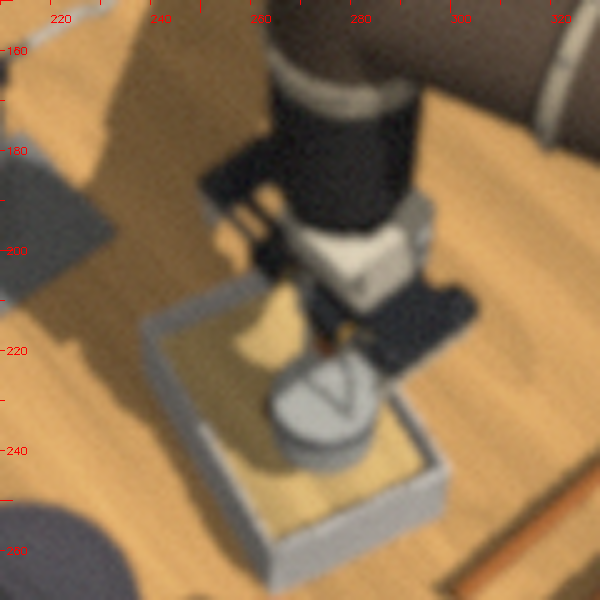

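```bash
python3 -m inch '-0.001 0.002 0.02 0 0 0 0.1;0 0 0.018 0 0 0 0.1;0 0 0.009 0 0 0 0.1;0 0 0.004 0 0 0 0.1;0 0 0 0 0 0 0.1;0 0 0 0 0 0 0.1'; for i in 1 2 3; do python3 -m inch '0 0 0.0025 0 0 0 0.1;0 0 0 0 0 0 0.1;0 0 0 0 0 0 0.1'; done
```

```text
time_s: 55.95
tcp_pos: [0.6261, 0.0571, 0.1968]
eef_rot: [-180.0, -0.1, 1.3]
contact_force: [-0.2, 0.1, -3.7]
gripper_width: 0.0194
time_s: 56.2
tcp_pos: [0.6256, 0.0571, 0.1936]
eef_rot: [-180.0, -0.0, 1.3]
contact_force: [-0.1, -0.4, -3.6]
gripper_width: 0.0199
time_s: 56.45
tcp_pos: [0.6258, 0.0572, 0.1911]
eef_rot: [-180.0, -0.1, 1.3]
contact_force: [1.3, 0.5, 0.2]
gripper_width: 0.0198
time_s: 56.7
tcp_pos: [0.6271, 0.0572, 0.1907]
eef_rot: [-180.0, -0.3, 1.3]
contact_force: [1.6, 0.9, 10.7]
gripper_width: 0.02
```

```bash
python3 -m inch '0 0 -0.0015 0 0 0 0.1;0 0 0 0 0 0 0.1;0 0 0 0 0 0 0.4;0 0 0 0 0 0 0.5;0 0 0 0 0 0 0.5;0 0 0 0 0 0 0.5;0 0 -0.02 0 0 0 0.5;0 0 -0.03 0 0 0 0.5;0 0 -0.03 0 0 0 0.5;0 0 -0.02 0 0 0 0.5;0 0 0 0 0 0 0.5'; python3 d.py .41 -.09 .25 0
```

```text
time_s: 57.62
tcp_pos: [0.6273, 0.0572, 0.2948]
eef_rot: [-179.9, -0.4, 1.3]
contact_force: [0.6, -0.1, 1.1]
gripper_width: 0.0441
t 57.62 at [0.6273 0.0572 0.2948] [-179.94   -0.42    1.28] w 0.0441 F [ 0.64 -0.08  1.09]
turn az 0.0224 rad; tool shift after turn [-0.2173  0.1472  0.0448] rows@30mm 8.9
```

```bash
python3 -m inch '-0.024 0.0158 0 0 0 0 0.7;-0.024 0.0158 0 0 0 0 0.7;-0.024 0.0158 0 0 0 0 0.7;-0.024 0.0158 0 0 0 0 0.7;-0.024 0.0158 0 0 0 0 0.7;-0.024 0.0158 0.01 0 0 0 0.7;-0.024 0.0158 0.01 0 0 0 0.7;-0.024 0.0158 0.01 0 0 0 0.7;-0.024 0.0158 0.01 0 0 0 0.7;0 0 0 0 0 0 0.7;0 0 0 0 0 0 0.7;0 0 0 0 0 0 0.7'
python3 - <<'E'
from h import *
p=r.camera_params('wrist');im=r.capture('wrist');np.save('w19.npy',{k:np.array(v) for k,v in p.items()},allow_pickle=True)
cv2.imwrite('pics/w19.png',im[:,:,::-1])
im=r.capture('top');cv2.imwrite('pics/t19.png',im[:,:,::-1]);crop(im,180,140,320,250,5,'t19c.png')
E
python3 d.py .44 -.073 .25 0
```

```text
time_s: 58.62
tcp_pos: [0.4129, -0.0899, 0.2498]
eef_rot: [180.0, -0.0, 1.2]
contact_force: [1.0, -0.0, 0.4]
gripper_width: 0.0614
t 58.72 at [ 0.4134 -0.0895  0.2497] [ 1.80e+02 -2.00e-02  1.28e+00] w 0.061 F [-0.25 -0.17  0.26]
turn az 0.0224 rad; tool shift after turn [ 0.0266 -0.0165 -0.0003] rows@30mm 1.0
```

View pics/w19.png

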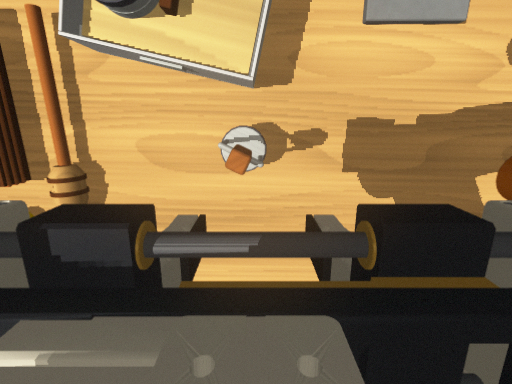

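View pics/t19c.png

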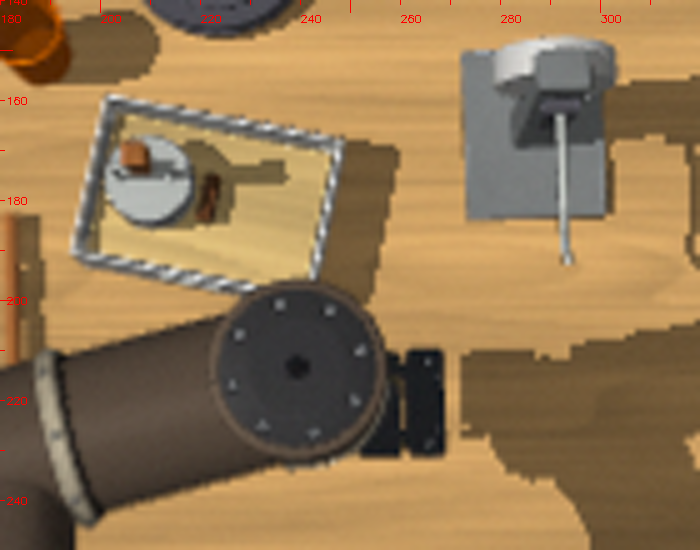

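Run:
```python
from h import *
p=np.load('w19.npy',allow_pickle=True).item();p['vfov']=float(p['vfov'])
im=cv2.imread('pics/w19.png');crop(im[:,:,::-1],205,110,285,185,8,'w19c.png')
```

```text
(no output)
```

View pics/w19c.png

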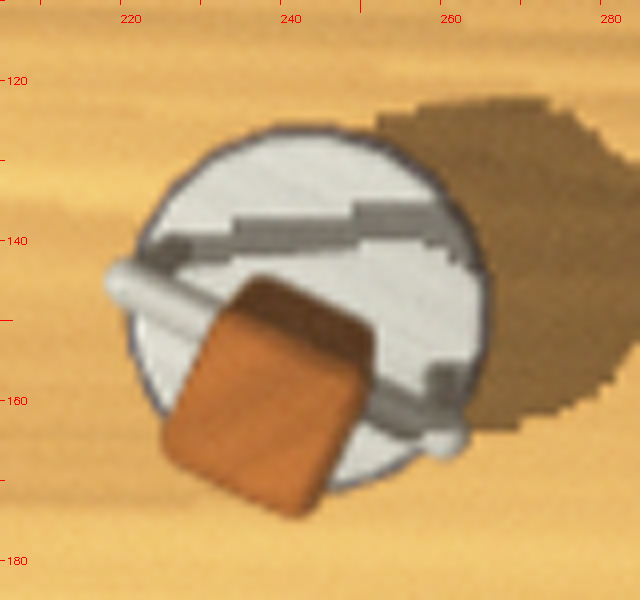

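```bash
python3 - <<'E'
from h import *
p=np.load('w19.npy',allow_pickle=True).item();p['vfov']=float(p['vfov'])
L=at(p,(243.6,148.5),.05);k=at(p,(237.8,161.2),.162);a=at(p,(220.3,145),.108);b=at(p,(260.4,165),.108);v=(a-b)
yaw=np.degrees(np.arctan2(v[1],v[0]))-90
print(L,k,(a+b)/2,np.linalg.norm(v),yaw)
E
python3 d.py .449 -.078 .13 -24
```

```text
[ 0.44201712 -0.07517409  0.05      ] [ 0.44200969 -0.07450375  0.162     ] [ 0.44071866 -0.07419132  0.108     ] 0.04899246662088271 -25.452854080279806
t 58.72 at [ 0.4134 -0.0895  0.2497] [ 1.80e+02 -2.00e-02  1.28e+00] w 0.061 F [-0.25 -0.17  0.26]
turn az 0.4413 rad; tool shift after turn [ 0.0279 -0.025   0.1197] rows@30mm 4.2
```

```bash
python3 -m inch '0 0 0 0 0 0.1168 0.7;0 0 0 0 0 0.1168 0.7;0 0 0 0 0 0.1168 0.7;0 0 0 0 0 0.1168 0.7;0.0192 -0.0257 0 0 0 0 0.7;0 0 0.03 0 0 0 0.7;0 0 0 0 0 0 0.7;0 0 0 0 0 0 0.7;0 0 0 0 0 0 0.7'; python3 d.py .4418 -.0746 .130 -25.5
```

```text
time_s: 59.47
tcp_pos: [0.4414, -0.0749, 0.2203]
eef_rot: [180.0, -0.0, -25.5]
contact_force: [-0.2, 0.7, 1.3]
gripper_width: 0.0612
t 59.47 at [ 0.4414 -0.0749  0.2203] [ 1.7996e+02 -1.0000e-02 -2.5470e+01] w 0.0612 F [-0.17  0.69  1.25]
turn az 0.0006 rad; tool shift after turn [ 0.0003 -0.0004  0.0903] rows@30mm 3.0
```

```bash
python3 -m inch '0 0 0.025 0 0 0 0.7;0 0 0.03 0 0 0 0.7;0 0 0.022 0 0 0 0.7;0 0 0.011 0 0 0 0.7;0 0 0 0 0 0 0.7;0 0 0 0 0 0 0.7' 45;  python3 -m inch '0 0 0 0 0 0 0.1;0 0 0 0 0 0 0.1;0 0 0 0 0 0 0.1;0 0 0 0 0 0 0.1;0 0 0 0 0 0 0.1;0 0 0 0 0 0 0.1;0 0 0 0 0 0 0.1;0 0 0 0 0 0 0.1' 45; python3 -m inch '0 0 -0.01 0 0 0 0.1;0 0 -0.025 0 0 0 0.1;0 0 -0.035 0 0 0 0.1;0 0 -0.035 0 0 0 0.1;0 0 -0.025 0 0 0 0.1;0 0 -0.005 0 0 -0.1168 0.1;0 0 0 0 0 -0.1168 0.1;0 0 0 0 0 -0.1168 0.1;0 0 0 0 0 -0.1168 0.1;0 0 0 0 0 0 0.1;0 0 0 0 0 0 0.1'; for i in 1 2 3; do python3 -m inch '0 0 0 0 0 0 0.1'|grep force; done;  python3 d.py .46 -.2967 .267 1.3
```

```text
time_s: 59.97
tcp_pos: [0.4415, -0.075, 0.1326]
eef_rot: [-180.0, -0.0, -25.5]
contact_force: [0.6, -0.1, 0.2]
gripper_width: 0.0612
time_s: 60.63
tcp_pos: [0.4411, -0.0748, 0.1316]
eef_rot: [-180.0, -0.0, -25.5]
contact_force: [-0.1, 1.6, -0.1]
gripper_width: 0.0196
time_s: 61.55
tcp_pos: [0.4405, -0.075, 0.2661]
eef_rot: [-180.0, 0.1, 1.0]
contact_force: [-0.2, -0.3, -2.6]
gripper_width: 0.0195
contact_force: [0.2, 0.8, -2.7]
contact_force: [-1.0, -0.1, -3.1]
contact_force: [0.6, -0.4, -3.6]
t 61.8 at [ 0.4409 -0.0749  0.2664] [1.80e+02 2.00e-02 1.16e+00] w 0.0194 F [ 0.57 -0.44 -3.65]
turn az -0.0025 rad; tool shift after turn [ 0.0141  0.2221 -0.0006] rows@30mm 7.4
```

```bash
python3 -m inch '0.0015 0.022 0 0 0 0 0.1;0.0018 0.0286 0 0 0 0 0.1;0.0018 0.0286 0 0 0 0 0.1;0.0018 0.0286 0 0 0 0 0.1;0.0018 0.0286 0 0 0 0 0.1;0.0018 0.0286 0 0 0 0 0.1;0.0018 0.0286 0 0 0 0 0.1;0.0018 0.0286 0 0 0 0 0.1;0 0 0 0 0 0 0.1;0 0 0 0 0 0 0.1;0 0 0 0 0 0 0.1'
python3 - <<'E'
from h import *
im=r.capture('wrist');cv2.imwrite('pics/w20.png',im[:,:,::-1])
im=r.capture('scene');crop(im,180,120,290,210,6,'s20.png')
E
python3 d.py .5615 -.2947 .267 1.3
```

```text
time_s: 62.72
tcp_pos: [0.4596, -0.2968, 0.2661]
eef_rot: [-180.0, 0.1, 1.2]
contact_force: [-0.3, -0.6, -3.4]
gripper_width: 0.0197
t 62.82 at [ 0.4599 -0.2962  0.2666] [-179.99   -0.      1.27] w 0.0202 F [ 0.24  0.31 -2.33]
turn az -0.0005 rad; tool shift after turn [ 0.1016  0.0008 -0.0004] rows@30mm 3.4
```

View pics/w20.png

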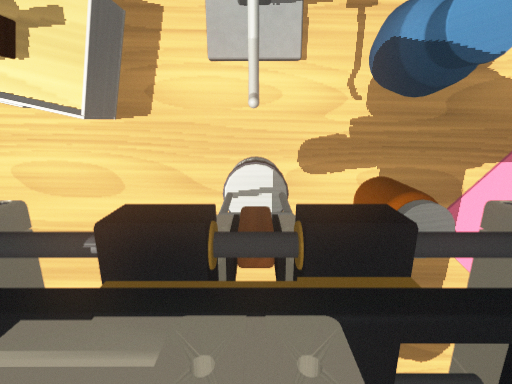

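View pics/s20.png

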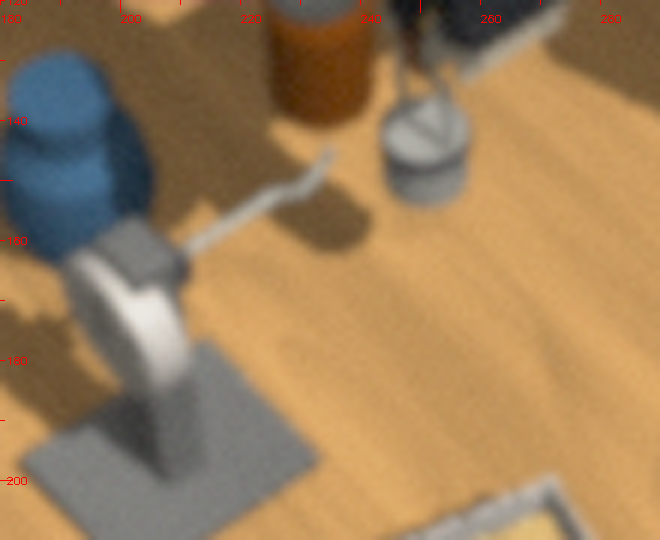

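```bash
python3 -m inch '0.015 0 0 0 0 0 0.1;0.02 0 0 0 0 0 0.1;0.02 0 0 0 0 0 0.1;0.02 0 0 0 0 0 0.1;0.015 0 0 0 0 0 0.1;0.0085 0 0 0 0 0 0.1;0 0 0 0 0 0 0.1;0 0 0 0 0 0 0.1;0 0 0 0 0 0 0.1';python3 d.py .5613 -.2947 .2325 1.3; python3 -m inch '0.0015 0 0.012 0 0 0 0.1;0 0 0.012 0 0 0 0.1;0 0 0.006 0 0 0 0.1;0 0 0.003 0 0 0 0.1;0 0 0 0 0 0 0.1;0 0 0 0 0 0 0.1'; python3 d.py .5613 -.2947 .2325 1.3;  python3 -m inch '0 0 0.004 0 0 0 0.1;0 0 0.004 0 0 0 0.1;0 0 0.002 0 0 0 0.1;0 0 0 0 0 0 0.1;0 0 0 0 0 0 0.1;0 0 0 0 0 0 0.1;0 0 0 0 0 0 0.1'
```

```text
time_s: 63.57
tcp_pos: [0.5577, -0.2942, 0.2667]
eef_rot: [-180.0, 0.0, 1.3]
contact_force: [0.3, -0.7, -2.3]
gripper_width: 0.02
t 63.57 at [ 0.5577 -0.2942  0.2667] [-1.7999e+02  2.0000e-02  1.2800e+00] w 0.02 F [ 0.26 -0.73 -2.31]
turn az -0.0003 rad; tool shift after turn [0.0036 0.0006 0.0342] rows@30mm 1.1
time_s: 64.07
tcp_pos: [0.5598, -0.2947, 0.2334]
eef_rot: [180.0, 0.0, 1.3]
contact_force: [0.2, 0.1, -2.3]
gripper_width: 0.02
t 64.07 at [ 0.5598 -0.2947  0.2334] [1.7999e+02 3.0000e-02 1.2600e+00] w 0.02 F [ 0.18  0.1  -2.34]
turn az -0.0007 rad; tool shift after turn [0.0015 0.     0.0009] rows@30mm 0.1
time_s: 64.65
tcp_pos: [0.5603, -0.2947, 0.224]
eef_rot: [180.0, -0.1, 1.3]
contact_force: [1.6, -0.1, -1.0]
gripper_width: 0.0195
```

```bash
python3 -m inch '0.001 0 0.003 0 0 0 0.1;0 0 0.003 0 0 0 0.1;0 0 0.001 0 0 0 0.1;0 0 0 0 0 0 0.1;0 0 0 0 0 0 0.1;0 0 0 0 0 0 0.1;0 0 0 0 0 0 0.1'; for i in 1 2; do python3 -m inch '0 0 0 0 0 0 0.1'|grep force; done
```

```text
time_s: 65.23
tcp_pos: [0.561, -0.2945, 0.2167]
eef_rot: [180.0, -0.0, 1.3]
contact_force: [1.6, -0.3, -0.5]
gripper_width: 0.0197
contact_force: [1.9, -1.2, -0.5]
contact_force: [1.6, 0.1, 0.1]
```

```bash
python3 -m inch '0.0005 0 0.001 0 0 0 0.1;0 0 0 0 0 0 0.1;0 0 0 0 0 0 0.5;0 0 0 0 0 0 0.5;0 0 0 0 0 0 0.5;0 0 0 0 0 0 0.5;0 0 -0.02 0 0 0 0.5;0 0 -0.03 0 0 0 0.5;0 0 -0.03 0 0 0 0.5;0 0 -0.01 0 0 0 0.5;0 0 0 0 0 0 0.5;0 0 0 0 0 0 0.5';for i in 1 2 3; do python3 -m inch '0 0 0 0 0 0 0.5;0 0 0 0 0 0 0.5;0 0 0 0 0 0 0.5;0 0 0 0 0 0 0.5;0 0 0 0 0 0 0.5;0 0 0 0 0 0 0.5;0 0 0 0 0 0 0.5;0 0 0 0 0 0 0.5;0 0 0 0 0 0 0.5;0 0 0 0 0 0 0.5;0 0 0 0 0 0 0.5;0 0 0 0 0 0 0.5;0 0 0 0 0 0 0.5;0 0 0 0 0 0 0.5;0 0 0 0 0 0 0.5;0 0 0 0 0 0 0.5;0 0 0 0 0 0 0.5;0 0 0 0 0 0 0.5;0 0 0 0 0 0 0.5;0 0 0 0 0 0 0.5' | head -1
python3 - <<'E'
from h import *
im=r.capture('scene');np.save('sc$i.npy',im);im=r.capture('wrist');np.save('wr$i.npy',im)
if $i>1:
    for n in('sc','wr'):
        d=np.abs(np.load(f'{n}{$i-1}.npy').astype(int)-np.load(f'{n}{$i}.npy')).sum(2)
        d=d[120:180,210:250] if n=='sc' else d[130:215,210:300]
        print(n,d.max(),(d>60).sum())
E
done
python3 - <<'E'
from h import *
crop(np.load('wr3.npy'),200,100,320,220,5,'w21.png');crop(np.load('sc3.npy'),180,120,290,210,6,'s21.png')
E
```

```text
time_s: 66.4
tcp_pos: [0.5615, -0.2944, 0.306]
eef_rot: [-180.0, -0.1, 1.3]
contact_force: [-0.2, -0.7, -1.0]
gripper_width: 0.0439
time_s: 68.07
time_s: 69.83
sc 38 0
wr 85 8
time_s: 71.6
sc 49 0
wr 240 16
```

View pics/w21.png

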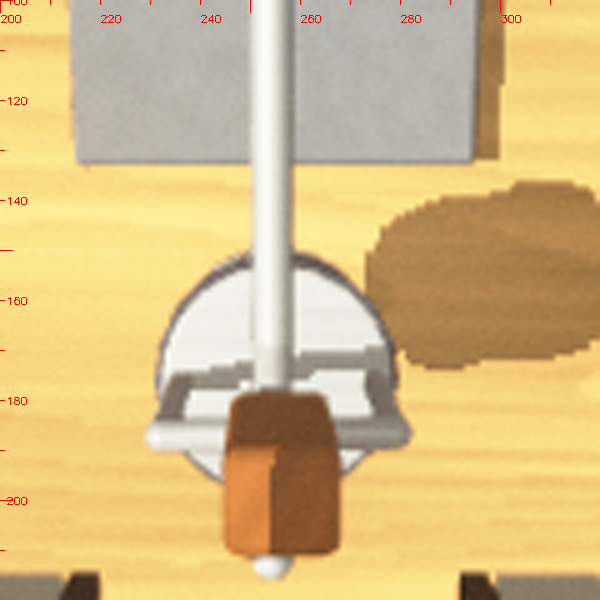

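View pics/s21.png

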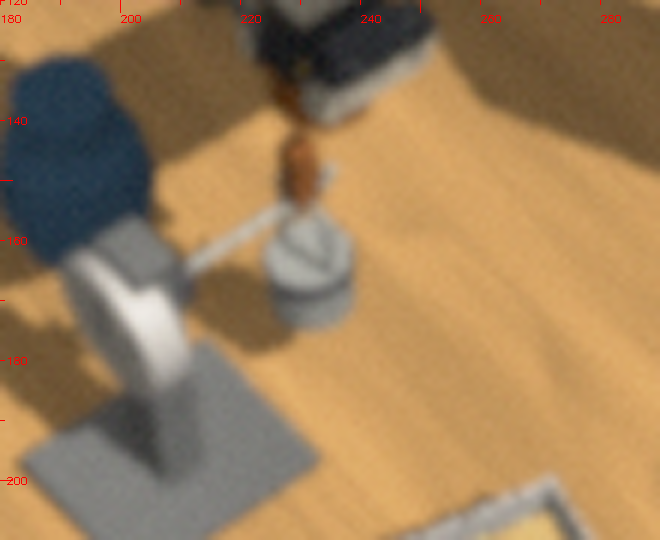

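```bash
for i in 4 5; do python3 -m inch '0 0 0 0 0 0 0.5;0 0 0 0 0 0 0.5;0 0 0 0 0 0 0.5;0 0 0 0 0 0 0.5;0 0 0 0 0 0 0.5;0 0 0 0 0 0 0.5;0 0 0 0 0 0 0.5;0 0 0 0 0 0 0.5;0 0 0 0 0 0 0.5;0 0 0 0 0 0 0.5;0 0 0 0 0 0 0.5;0 0 0 0 0 0 0.5;0 0 0 0 0 0 0.5;0 0 0 0 0 0 0.5;0 0 0 0 0 0 0.5;0 0 0 0 0 0 0.5;0 0 0 0 0 0 0.5;0 0 0 0 0 0 0.5;0 0 0 0 0 0 0.5;0 0 0 0 0 0 0.5' | head -1
python3 - <<'E'
from h import *
im=r.capture('scene');np.save('sc$i.npy',im);im=r.capture('wrist');np.save('wr$i.npy',im)
for n in('sc','wr'):
        d=np.abs(np.load(f'{n}{$i-1}.npy').astype(int)-np.load(f'{n}{$i}.npy')).sum(2)
        d=d[120:180,210:250] if n=='sc' else d[130:215,210:300]
        print(n,d.max(),(d>60).sum(),np.argwhere(d>60)[:6].tolist())
E
done
```

```text
time_s: 73.37
sc 39 0 []
wr 162 27 [[24, 53], [35, 23], [38, 23], [42, 22], [43, 32], [44, 32]]
time_s: 75.13
sc 39 0 []
wr 77 6 [[21, 37], [31, 62], [33, 64], [37, 22], [48, 63], [62, 34]]
```

```bash
python3 -m inch '0 0 0.02 0 0 0 0.5;0 0 0.03 0 0 0 0.5;0 0 0.025 0 0 0 0.5;0 0 0.01 0 0 0 0.5;0 0 0.004 0 0 0 0.5;0 0 0 0 0 0 0.5;0 0 0 0 0 0 0.1;0 0 0 0 0 0 0.1;0 0 0 0 0 0 0.1;0 0 0 0 0 0 0.1;0 0 0 0 0 0 0.1;0 0 0 0 0 0 0.1;0 0 0 0 0 0 0.1' 45; python3 -m inch '0 0 -0.006 0 0 0 0.1;0 0 -0.012 0 0 0 0.1;0 0 -0.012 0 0 0 0.1;0 0 -0.012 0 0 0 0.1;0 0 -0.008 0 0 0 0.1;0 0 -0.003 0 0 0 0.1;0 0 0 0 0 0 0.1;0 0 0 0 0 0 0.1;0 0 0 0 0 0 0.1'
python3 - <<'E'
from h import *
im=r.capture('scene');crop(im,180,120,290,210,6,'s22.png')
E
```

```text
time_s: 76.32
tcp_pos: [0.562, -0.2948, 0.2171]
eef_rot: [180.0, -0.1, 1.3]
contact_force: [2.1, -1.6, 0.2]
gripper_width: 0.0197
time_s: 77.07
tcp_pos: [0.5609, -0.2944, 0.2688]
eef_rot: [-180.0, 0.1, 1.3]
contact_force: [0.3, 0.4, -2.0]
gripper_width: 0.0196
```

View pics/s22.png

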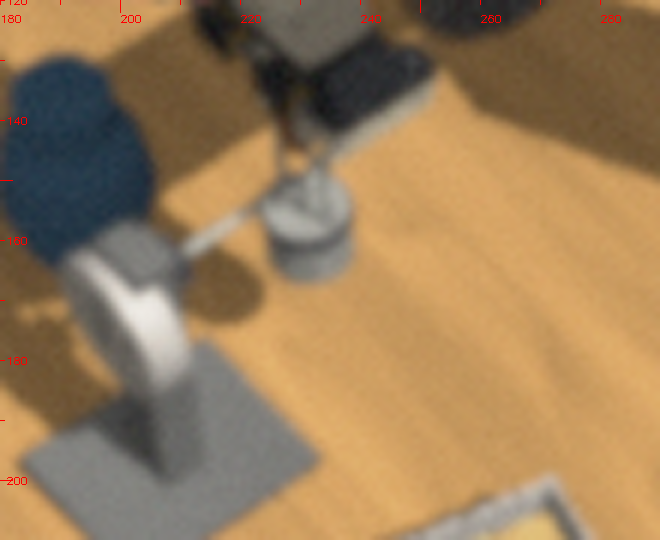

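```bash
python3 -m inch '-0.01 0 0 0 0 0 0.1;-0.02 0 0 0 0 0 0.1;-0.02 0 0 0 0 0 0.1;-0.02 0 0 0 0 0 0.1;-0.02 0 0 0 0 0 0.1;-0.015 0 0 0 0 0 0.1;0 0 -0.02 0 0 0 0.1;0 0 0 0 0 0 0.1;0 0 0 0 0 0 0.1;0 0 0 0 0 0 0.1'; python3 d.py .603 -.049 .29 1.3;  python3 - <<'E'
from h import *
im=r.capture('top');crop(im,180,130,320,260,5,'t23.png')
E
```

```text
time_s: 77.95
tcp_pos: [0.4564, -0.2966, 0.2888]
eef_rot: [-180.0, 0.0, 1.3]
contact_force: [1.4, -0.2, -3.7]
gripper_width: 0.0201
t 77.95 at [ 0.4564 -0.2966  0.2888] [-179.97    0.      1.26] w 0.0201 F [ 1.43 -0.23 -3.74]
turn az -0.0008 rad; tool shift after turn [ 0.1522 -0.2443 -0.0012] rows@30mm 9.6
```

View pics/t23.png

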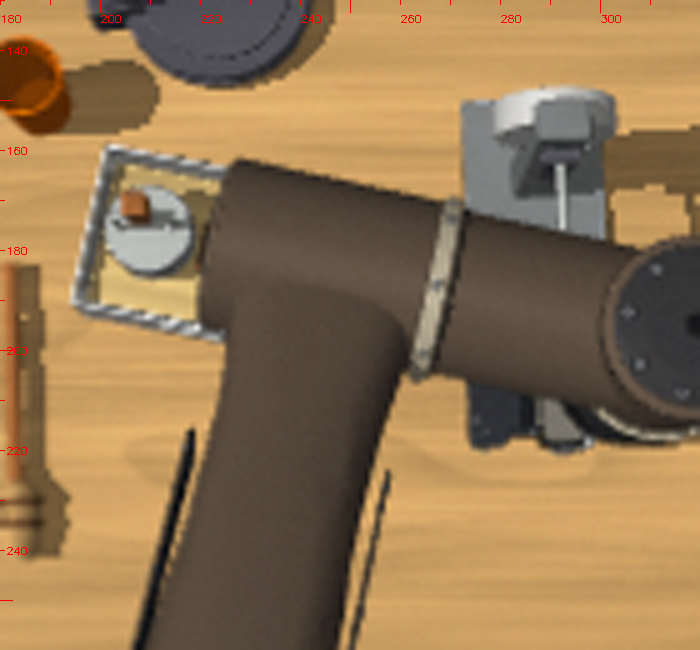

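```bash
python3 -m inch '0.0152 -0.0244 0 0 0 0 0.1;0.0152 -0.0244 0 0 0 0 0.1;0.0152 -0.0244 0 0 0 0 0.1;0.0152 -0.0244 0 0 0 0 0.1;0.0152 -0.0244 0 0 0 0 0.1;0.0152 -0.0244 0 0 0 0 0.1;0.0152 -0.0244 0 0 0 0 0.1;0.0152 -0.0244 0 0 0 0 0.1;0.0152 -0.0244 0 0 0 0 0.1;0.0152 -0.0244 0 0 0 0 0.1;0 0 0 0 0 0 0.1;0 0 0.02 0 0 0 0.1;0 0 0.02 0 0 0 0.1;0 0 0 0 0 0 0.1;0 0 0 0 0 0 0.1;0 0 0 0 0 0 0.1'; python3 d.py .603 -.049 .19 1.3;  python3 - <<'E'
from h import *
im=r.capture('wrist');cv2.imwrite('pics/w24.png',im[:,:,::-1])
im=r.capture('scene');crop(im,210,150,330,270,5,'s24.png')
E
```

```text
time_s: 79.33
tcp_pos: [0.6035, -0.0497, 0.25]
eef_rot: [180.0, -0.0, 1.3]
contact_force: [-0.0, 0.2, -2.2]
gripper_width: 0.0199
t 79.33 at [ 0.6035 -0.0497  0.25  ] [ 1.7997e+02 -1.0000e-02  1.2700e+00] w 0.0199 F [-0.03  0.15 -2.18]
turn az -0.0005 rad; tool shift after turn [-0.0005 -0.0007  0.06  ] rows@30mm 2.0
```

View pics/w24.png

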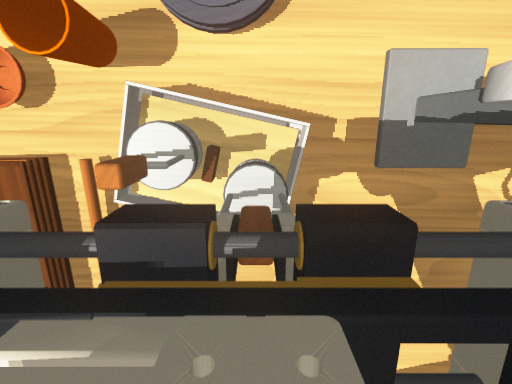

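View pics/s24.png

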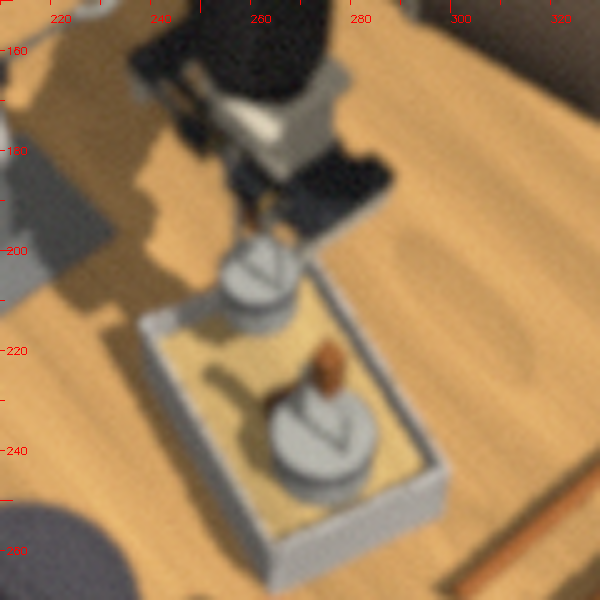

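```bash
python3 -m inch '0 0 0.02 0 0 0 0.1;0 0 0.02 0 0 0 0.1;0 0 0.012 0 0 0 0.1;0 0 0.004 0 0 0 0.1;0 0 0 0 0 0 0.1;0 0 0 0 0 0 0.1;0 0 0 0 0 0 0.1'; for i in 1 2 ; do python3 -m inch '0 0 0.0025 0 0 0 0.1;0 0 0 0 0 0 0.1;0 0 0 0 0 0 0.1'; done
```

```text
time_s: 80.02
tcp_pos: [0.6039, -0.0496, 0.1951]
eef_rot: [-180.0, -0.1, 1.3]
contact_force: [0.7, -0.4, -2.5]
gripper_width: 0.0199
time_s: 80.27
tcp_pos: [0.6031, -0.0495, 0.1914]
eef_rot: [-180.0, -0.0, 1.3]
contact_force: [0.2, -0.5, -2.4]
gripper_width: 0.0197
time_s: 80.52
tcp_pos: [0.603, -0.0496, 0.1886]
eef_rot: [180.0, 0.0, 1.3]
contact_force: [0.5, -0.5, -2.4]
gripper_width: 0.0195
```

```bash
for i in 1 2 ; do python3 -m inch '0 0 0.0015 0 0 0 0.1;0 0 0 0 0 0 0.1;0 0 0 0 0 0 0.1'|grep -v eef; done
```

```text
time_s: 80.77
tcp_pos: [0.6033, -0.0497, 0.1884]
contact_force: [-2.8, 0.7, 6.1]
gripper_width: 0.0196
time_s: 81.02
tcp_pos: [0.6036, -0.0497, 0.1884]
contact_force: [-5.1, 1.7, 13.9]
gripper_width: 0.0198
```

Contact. I ease off, release and retreat.

```bash
python3 -m inch '0 0 -0.0025 0 0 0 0.1;0 0 0 0 0 0 0.1;0 0 0 0 0 0 0.4;0 0 0 0 0 0 0.5;0 0 0 0 0 0 0.5;0 0 0 0 0 0 0.5;0 0 -0.02 0 0 0 0.5;0 0 -0.03 0 0 0 0.5;0 0 -0.03 0 0 0 0.5;0 0 -0.02 0 0 0 0.5;-0.03 0 0 0 0 0 0.5;-0.03 0 0 0 0 0 0.5;-0.03 0 0 0 0 0 0.5;-0.03 0 0 0 0 0 0.5;0 0 0 0 0 0 0.5;0 0 0 0 0 0 0.5;0 0 0 0 0 0 0.5'
python3 - <<'E'
from h import *
p=r.camera_params('wrist');np.save('w25.npy',{k:np.array(v) for k,v in p.items()},allow_pickle=True)
im=r.capture('wrist');cv2.imwrite('pics/w25.png',im[:,:,::-1])
im=r.capture('scene');crop(im,170,120,330,270,4,'s25.png')
im=r.capture('top');cv2.imwrite('pics/t25.png',im[:,:,::-1])
E
```

```text
time_s: 82.43
tcp_pos: [0.4834, -0.0521, 0.2886]
eef_rot: [-180.0, -0.1, 1.3]
contact_force: [1.2, -0.5, 0.1]
gripper_width: 0.0436
```

View pics/w25.png

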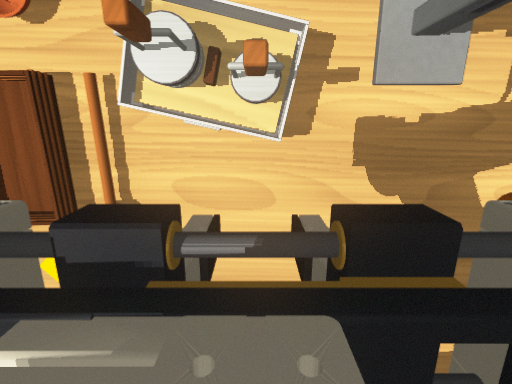

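View pics/s25.png

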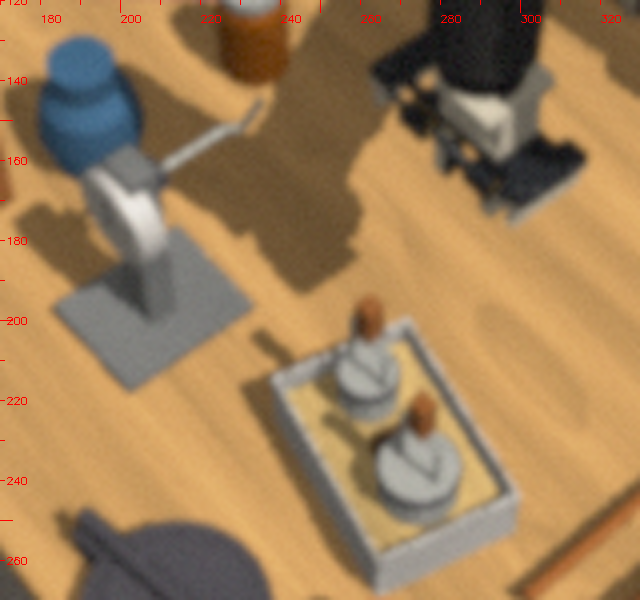

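View pics/t25.png

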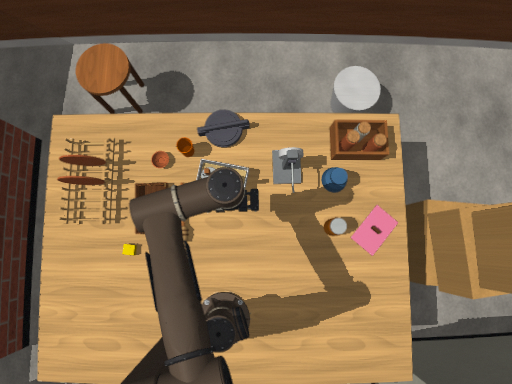

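Run:
```python
from h import *
p=np.load('w25.npy',allow_pickle=True).item();p['vfov']=float(p['vfov'])
R=Rn.from_euler('z',-11.2,degrees=True)
for n,u in(('tin',(164,47)),('small',(256,77))):
    w=at(p,u,.104);print(n,w.round(4),'box',R.inv().apply(w-[.6145,.006,0]).round(4))
    k={'tin':(166,47)}
print(r.get_state()['time_s'])
r.close_job()
```

```text
tin [0.6276 0.0543 0.104 ] box [0.0035 0.0499 0.104 ]
small [ 0.5979 -0.0516  0.104 ] box [-0.0051 -0.0597  0.104 ]
82.5833
the job is handed in; nothing more can be done
```

The task is done and handed in at 82.6 s of the 210 s allowed; `close_job` gives no verdict.

- **Snack boxes:** all three lie flat in a row on the lunch box floor. I checked this in the top view before covering them.
- **Divider:** I used the light plywood plate, not the pink look-alike, and laid it handle up on the corner rests. It touched down at the height the rests should give. The camera put it a few millimetres off centre, within its play.
- **Larger tin:** it had been knocked a few centimetres aside earlier, so I measured it again before grasping it. It hung untouched for about 5 s, and the pictures of the last 3.5 s were identical.
- **Smaller tin:** it hung untouched for about 9 s. A few edge pixels still changed between wrist pictures, which I took for slight residual swing well under the speed limit.
- **Final check:** both tins stand upright on the divider. Measured from the box centre, the larger is at about (4, 50) mm and the smaller at (-5, -60) mm. The hook is empty and the gripper was clear of everything. The bystanders visible in the last pictures stood where they started.

My two estimates of the box centre, from the top and wrist cameras, differed by about 5 mm. I used the wrist value.

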